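# Image the chamber slides and put them away in the slide incubator

## Robot

A 6-joint arm with a two-finger parallel gripper is mounted at the origin on the work surface. World frame = base frame: x ahead of the robot, y to its left, z up, the work surface at z = 0. Lengths are in m, angles in rad, forces in N, time in s.
With the tool pointing down it reaches from about 0.275 to 1 m from the base axis. Payload 8.4 kg.
Tool frame: the origin (TCP) lies on the centre line of the jaws, within the pads' length; the fingertips stand 17 mm ahead of it and the grasp point (between the pads) lies 2 mm behind it; z points along the fingers, y is the line along which they close (so a half turn about z gives the same grasp; the last joint's range is limited). The gripper opens to 85 mm and grips with 20 to 120 N. Pads are 22 mm wide; open, the fingers measure 114 mm over their backs; the gripper's body (76 mm by 85 mm) begins 54 mm behind the grasp point. The pads swing forward as they close: fully open they stand 13 mm farther back than shut.
Start: joints at [1.259, 0.353, 1.633, -0, 1.155, -0.002], TCP at [0.191, 0.595, 0.248] pointing down, gripper open.
Joint ranges: [-2.63, 2.63], [-0.92, 2.1], [0.06, 2.66], [-1.3, 4.44], [0, 2.69], [-3.02, 3.02]. Speed limits (rad/s): [2.22, 2.22, 2.79, 3.14, 3.14, 3.14].

## Interface

Orientations are given as [roll, pitch, yaw] about the fixed x, y, z axes, in that order (R = Rz(yaw) Ry(pitch) Rx(roll)).
In Python, from station import robot gives the robot as it stands.
- The arm moves only by the shell command python3 -m jog 'ROWS'. ROWS is JSON, a list that holds one entry, the list of rows, each a list of 7 numbers: the opening, from 0 (shut) to 1 (fully open), then the shift along the tool's x, y, z in cm, then the turn, a rotation vector about the tool's x, y, z in degrees. In form: [[[claw, x, y, z, ax, ay, az], ...]]. A call has 1 to 12 rows; each row is the pose to reach, as a shift and turn from the pose commanded when the call began, along the tool's axes at that moment; what a row does not reach only later rows make up. A row lasts 1/8 s, in which the tool goes at most 62.5 mm and 10.7 degrees, less where a joint would pass 70% of its speed; a pose out of reach is approached as far as the arm can. A call with a gripper value outside its range is refused whole. The fingers move at their own pace and stop on an object; the grip force is fixed at half the most. Time passes only in rows, so rows that repeat a pose let the fingers close. It gives the time, the measured TCP pose, the force, the opening and the grip force at its end, in the units of the state.
- robot.state(): the state, without advancing time (a new reading comes with each control period).
- robot.snapshot(name): name is "scene" or "top"; returns the picture (480x640x3 uint8, blue, green, red); there is no depth.
- robot.get_calibration(name): a dict with "mtx" (3x3 intrinsics, pixels), "rvec" (rotation vector, rad) and "tvec" (3), from world to camera coordinates, as OpenCV has them. Camera axes: x right, y down, z forward; pixel columns grow to the right and rows downward; lengths in m; the calibration is good to about 2 mm. A picture is of the moment at which its call begins. get_calibration takes no time and is no camera call.
- robot.job_done(): hands the job in; it is judged then, once.
The state is a dict: "clock": time; "joints": joint angles; "qvel": joint speeds; "tau": joint torques, N m; "position": TCP position; "orientation": TCP orientation; "force": force on the tool from outside, world axes, zero at the start; "moment": the same for the moment, N m; "grip_width": finger opening in m; "grip_force": force on a finger pad.
Only numpy, scipy, OpenCV 4.12 (cv2) and the standard library are available. Lean on these libraries where they do the work, as an engineer would, in place of code of your own. Each camera call takes 0.05 s, during which the arm holds its last target. There are 200 camera calls.

## Task

Check the two chamber slides lying in the microscope's stage: by its post, glide the stage so that the left slide (as seen from the robot) is centred under the objective and rests there about a second, then do the same with the right one. Then put these two and every chamber slide lying on the bench flat and upright in the slide incubator, one to a lane, and slide its cover fully shut; let nothing touch the objective and leave the other things on the bench where they stand.

Things in the scene. Friction and masses are not known exactly. Their poses are not given: they have to be found in the camera images.
- microscope: fixed digital microscope. Origin: on the bench under the vertical optical axis; x points to its column (away from the robot), y left. White base 200 mm wide, 30 mm high, from 215 mm in front of the origin to 155 mm behind; column from 105 mm behind; above 160 mm height the optical head reaches 29 mm in front of the axis and 295 mm up
- objective: the working objective, a steel cylinder 32 mm across narrowing to a 14 mm tip, fixed; origin at its tip, 115 mm above the bench, about 40 mm above the tops of the slides on the stage. Nothing may touch it
- objective_tip (a point): the centre of the objective's lower end, on the optical axis, 115 mm above the bench
- stage_x (a joint): position of the stage along the microscope's x: 0 drawn fully out to the front (towards the robot), 0.130 m fully in. At 0.105 the middle of the stage plate is level with the optical axis in x. It glides with about 1 to 2 N of friction and stays where it is left
- stage_y (a joint): position of the stage along the microscope's y, -0.05 to +0.05 m, 0 in the middle; positive to the left. Same friction; both slides move together with the post
- stage_mid (a point): middle of the stage plate, on the level of the recess floors, 58 mm above the bench; moves with the stage, axes parallel to the microscope's. The plate is 110 mm (x) by 150 mm (y). Two recesses 80 x 30 mm, 3 mm deep, long along x, have their centres 32 mm left (y = +0.032) and 32 mm right (y = -0.032) of this point
- stage_post (a point): top centre of the stage's finger post, an upright aluminium pin 18 mm in diameter and 40 mm tall above the plate (top 98 mm above the bench); it stands 115 mm in front of stage_mid (x = -0.115 in its frame) on an ear of the plate, and both stage slides are moved by it
- slide_left: chamber slide: glass plate 76 x 26 x 2 mm (long along its x) carrying in its middle a white chamber block 52 (x) x 24 (y) mm whose top is 17 mm above the slide's underside; 40 to 70 g. All five slides are alike. Origin: centre of the underside; z up when upright. This one starts in the stage's left recess (larger y in the microscope's frame)
- slide_right: chamber slide: glass plate 76 x 26 x 2 mm (long along its x) carrying in its middle a white chamber block 52 (x) x 24 (y) mm whose top is 17 mm above the slide's underside; 40 to 70 g. All five slides are alike. Origin: centre of the underside; z up when upright. This one starts in the stage's right recess
- slide_1: chamber slide: glass plate 76 x 26 x 2 mm (long along its x) carrying in its middle a white chamber block 52 (x) x 24 (y) mm whose top is 17 mm above the slide's underside; 40 to 70 g. All five slides are alike. Origin: centre of the underside; z up when upright. Lies on the bench, or is absent
- slide_2: chamber slide: glass plate 76 x 26 x 2 mm (long along its x) carrying in its middle a white chamber block 52 (x) x 24 (y) mm whose top is 17 mm above the slide's underside; 40 to 70 g. All five slides are alike. Origin: centre of the underside; z up when upright. Lies on the bench, or is absent
- slide_3: chamber slide: glass plate 76 x 26 x 2 mm (long along its x) carrying in its middle a white chamber block 52 (x) x 24 (y) mm whose top is 17 mm above the slide's underside; 40 to 70 g. All five slides are alike. Origin: centre of the underside; z up when upright. Lies on the bench, or is absent
- incubator: fixed white slide incubator: open-topped compartment in front, heater housing behind, over which the cover slides. Origin: on the bench under the compartment's centre; x points away from the robot along the cover's travel, y left. Inside 116 (x) x 252 (y) mm; walls 46 mm high, side guide rails 60 mm; control strip 75 mm high, 203 to 259 mm behind the origin
- chamber_floor (a point): centre of the compartment's floor, 12 mm above the bench, axes as the incubator's. Five lanes, 30 mm wide and 116 mm long in x, separated by ribs 4 mm high and 14 mm wide, have their centres at y = +0.088, +0.044, 0, -0.044 and -0.088 in this frame
- cover (a joint): travel of the flat grey cover along the incubator's x: 0 fully shut, 0.128 m fully open (pushed away from the robot, clear of the compartment). About 2 N of friction; stays where it is left; its top face is 53 mm above the bench
- cover_grip (a point): middle of the top edge of the cover's grip, an upright aluminium bar along y near the cover's front edge, 12 mm thick (x), 90 mm long (y), 22 mm tall above the cover; this point is 75 mm above the bench and moves with the cover (50 mm in front of the compartment's centre when shut)
- pump_bottle: white pump bottle of disinfectant, 72 mm wide, 175 mm tall; a bystander. Origin: centre of its underside
- dropper: small amber dropper bottle, 36 mm wide, 75 mm tall; a bystander. Origin: centre of its underside
- marker: black marker pen, about 135 mm long, lying on the bench; a bystander. Origin: centre of its underside
- beaker: glass beaker, 70 mm wide, 70 mm tall; a bystander. Origin: centre of its underside
- slide_carton: flat cardboard carton, 100 x 85 x 35 mm; a bystander. Origin: centre of its underside
Not all that is in view belongs to the job. What is shaped like the slide_2 but black is not meant. What is shaped like the slide_3 but yellow is not meant.

How it is judged:
On the way, in this order (a step that is already met when the one before it is completed fails the run):
1. the left slide, lying flat on the stage, is brought under the objective and rests there (horizontal distance between slide_left and objective_tip below 0.005 m and z of slide_left in the frame of stage_mid between -0.003 and 0.004 m and angle between slide_left's own z axis and vertical below 0.08 rad and linear speed of slide_left below 0.01 m/s), for 0.7 s.
2. then the right slide, lying flat on the stage, is brought under the objective and rests there (horizontal distance between slide_right and objective_tip below 0.005 m and z of slide_right in the frame of stage_mid between -0.003 and 0.004 m and angle between slide_right's own z axis and vertical below 0.08 rad and linear speed of slide_right below 0.01 m/s), for 0.7 s.
At the end, for the whole second after the job is handed in: every chamber slide present lies upright and flat on the floor of an incubator lane (within 4 degrees and 3 mm), at rest, and the cover is shut to within 4 mm; before, left then right slide lay still on the stage within 5 mm of the optical axis for 0.7 s (x of slide_left in the frame of chamber_floor between -0.025 and 0.025 m and y of slide_left in the frame of chamber_floor between -0.115 and 0.115 m and z of slide_left in the frame of chamber_floor between -0.003 and 0.003 m and angle between each of slide_left, slide_right, slide_1, slide_2, slide_3's own z axis and vertical below 0.07 rad and linear speed of each of slide_left, slide_right, slide_1, slide_2, slide_3 below 0.01 m/s and x of slide_right in the frame of chamber_floor between -0.025 and 0.025 m and y of slide_right in the frame of chamber_floor between -0.115 and 0.115 m and z of slide_right in the frame of chamber_floor between -0.003 and 0.003 m and x of slide_1 in the frame of chamber_floor between -0.025 and 0.025 m and y of slide_1 in the frame of chamber_floor between -0.115 and 0.115 m and z of slide_1 in the frame of chamber_floor between -0.003 and 0.003 m and x of slide_2 in the frame of chamber_floor between -0.025 and 0.025 m and y of slide_2 in the frame of chamber_floor between -0.115 and 0.115 m and z of slide_2 in the frame of chamber_floor between -0.003 and 0.003 m and x of slide_3 in the frame of chamber_floor between -0.025 and 0.025 m and y of slide_3 in the frame of chamber_floor between -0.115 and 0.115 m and z of slide_3 in the frame of chamber_floor between -0.003 and 0.003 m and value of joint cover below 0.004 m); the robot touches nothing.
It fails at once if the objective is touched (contact force between objective and anything else above 1 N).
It fails at once if a bystander is moved more than 30 mm (distance of any of pump_bottle, dropper, marker, beaker, slide_carton from where it was at the start of the episode above 0.03 m).
Of slide_1, slide_2, slide_3 only 1 to 3 are there at a start; the rules pass over those that are not, and their reading is None.
At some moment in a run one of slide_1, slide_2, slide_3 may be knocked a few centimetres aside while the robot is not near it.
Once in a run the grip may slacken for a moment while it holds something.
It also fails if it takes over 210 s, if anything falls off the work surface, if the arm or the gripper's body presses on something with over 40 N, if the wrist force passes 120 N, or if a joint passes its speed limit or range.

## Working session

There is one attempt and no reset: what is moved stays moved. The work goes in short steps, Python scripts to look and compute and a shell command to move; the robot and the scene stay as the last step left them, time stands still between calls to the robot, and variables do not carry over. Pictures are saved under pics/ and viewed, at most 14 in all, crops included, and the job is handed in when it is done.

```bash
ls; mkdir -p pics
python3 - <<'E'
from station import robot
import cv2
print(robot.state())
for n in("scene","top"):
    cv2.imwrite(f"pics/{n}0.png",robot.snapshot(n)); print(n,robot.get_calibration(n))
E
```

```text
pics
{'clock': 0.0, 'joints': array([ 1.25860174e+00,  3.53645746e-01,  1.63414403e+00, -1.29450160e-05,
        1.15518852e+00, -2.40015017e-03]), 'qvel': array([-0.00117262, -0.00014987,  0.00092823, -0.00099366,  0.00196951,
        0.00043953]), 'tau': array([ 2.77770170e-05, -6.05246615e+01, -3.42072952e+01, -2.69939956e-04,
        9.33078438e-03,  1.72272803e-05]), 'position': array([0.19040346, 0.59481397, 0.24755893]), 'orientation': array([-3.14020699e+00,  8.50999762e-06,  2.83180346e+00]), 'force': array([-0.952837  ,  0.66995969, -0.41403606]), 'moment': array([ 0.04230622, -0.00498178, -0.02335125]), 'grip_force': 0.0, 'grip_width': 0.08533523873065385}
scene {'mtx': array([[581.34231775,   0.        , 314.8471767 ],
       [  0.        , 581.34231775, 240.72825254],
       [  0.        ,   0.        ,   1.        ]]), 'rvec': array([ 2.4772712 ,  0.64255607, -0.21100038]), 'tvec': array([-0.50779733, -0.12229742,  1.63738795])}
top {'mtx': array([[575.8472019 ,   0.        , 331.52643162],
       [  0.        , 575.8472019 , 243.65440126],
       [  0.        ,   0.        ,   1.        ]]), 'rvec': array([ 2.15492071, -2.17647762,  0.11610109]), 'tvec': array([0.06249712, 0.57212822, 1.21763446])}
```

View pics/scene0.png

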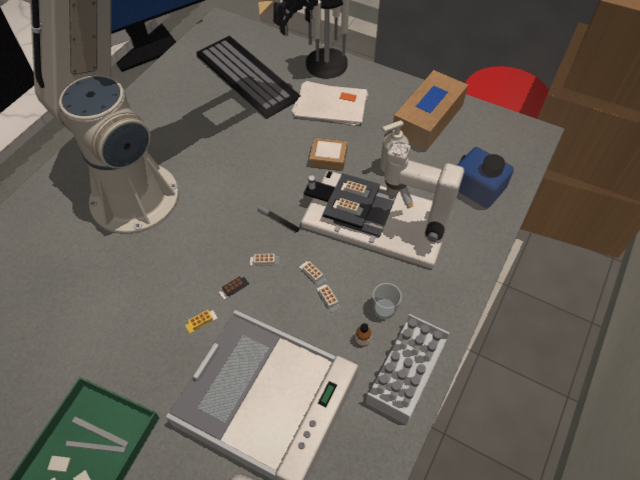

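View pics/top0.png

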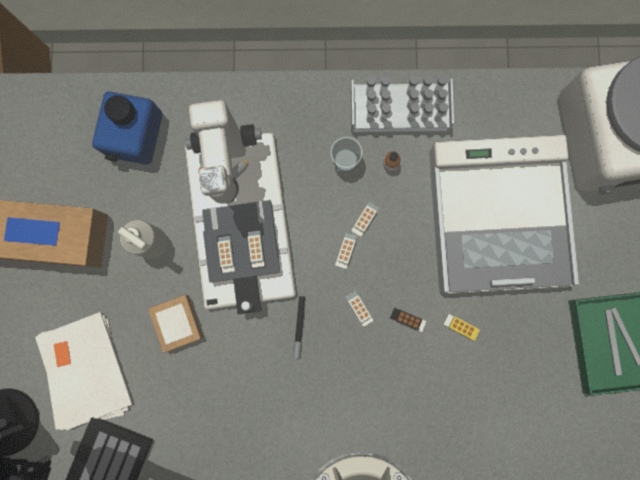

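Run:
```python
import cv2,numpy as np
t=cv2.imread("pics/top0.png");s=cv2.imread("pics/scene0.png")
a=cv2.resize(t[190:340,180:320],None,fx=4,fy=4,interpolation=cv2.INTER_CUBIC)[:600]
b=cv2.resize(s[150:270,290:470],None,fx=4,fy=4,interpolation=cv2.INTER_CUBIC)
c=cv2.resize(t[130:300,425:585],None,fx=3.5,fy=3.5,interpolation=cv2.INTER_CUBIC)
cv2.imwrite("pics/a.png",a);cv2.imwrite("pics/b.png",b);cv2.imwrite("pics/c.png",c)
```

```text
(no output)
```

View pics/a.png

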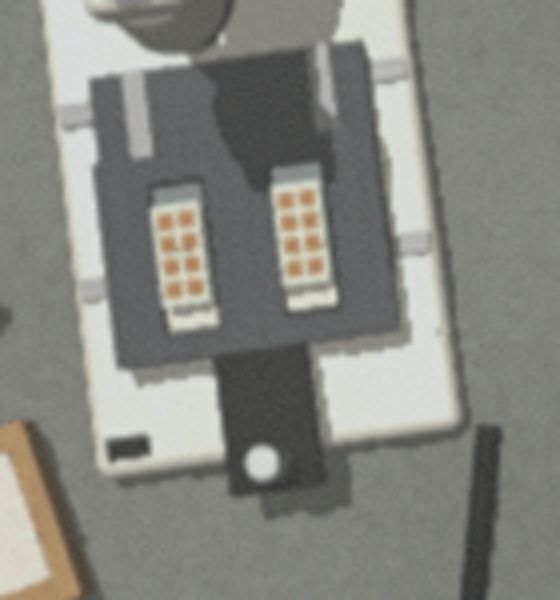

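View pics/b.png

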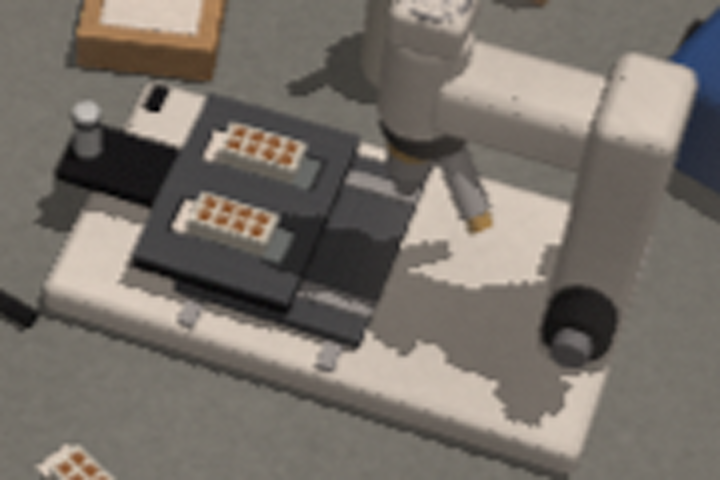

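View pics/c.png

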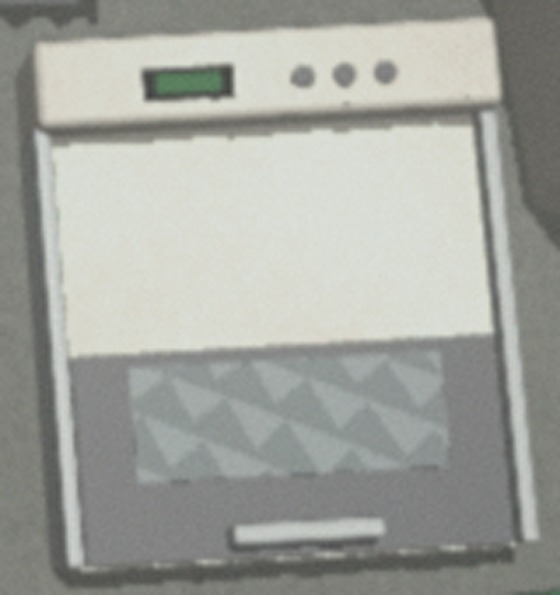

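```bash
cat > h.py <<'E'
import cv2,numpy as np
from station import robot
from scipy.spatial.transform import Rotation as Ro
C={n:robot.get_calibration(n) for n in("scene","top")}
def ray(n,p,z):
    c=C[n];R=cv2.Rodrigues(c["rvec"])[0];o=-R.T@np.ravel(c["tvec"])
    p=np.atleast_2d(p).astype(float);d=np.c_[p,np.ones(len(p))]@np.linalg.inv(c["mtx"]).T@R
    return (o+d*((z-o[2])/d[:,2])[:,None])[:,:2]
def proj(n,P):
    c=C[n];return cv2.projectPoints(np.atleast_2d(P).astype(float),c["rvec"],c["tvec"],c["mtx"],None)[0][:,0]
def snap(n,f=None):
    im=robot.snapshot(n)
    if f: cv2.imwrite(f"pics/{f}.png",im)
    return im
def wells(im,n,z,zs=None):
    "orange well clusters -> list of (xy, yaw mod 180, area)"
    h=cv2.cvtColor(cv2.resize(im,None,fx=4,fy=4,interpolation=cv2.INTER_CUBIC),cv2.COLOR_BGR2HSV)
    m=cv2.inRange(h,(5,110,90),(18,255,235))
    g=cv2.morphologyEx(m,cv2.MORPH_CLOSE,np.ones((17,17)))
    k,l,st,ce=cv2.connectedComponentsWithStats(g);out=[]
    for i in range(1,k):
        if not 600<st[i,4]<6000: continue
        ys,xs=np.nonzero((l==i)&(m>0))
        if len(xs)<300: continue
        px=(np.c_[xs,ys]+.5)/4-.5;r=cv2.minAreaRect(cv2.convexHull(px.astype(np.float32)))
        zz=z(px.mean(0)) if callable(z) else z
        w=ray(n,px,zz);c=ray(n,r[0],zz)[0];q=w-w.mean(0);e=np.linalg.eigh(q.T@q)
        v=e[1][:,1];L=np.ptp(q@v);W=np.ptp(q@e[1][:,0])
        if not(.03<L<.06 and .012<W<.03): continue
        out.append((px.mean(0).round(1),w.mean(0).round(4),c.round(4),round(np.degrees(np.arctan2(v[1],v[0]))%180,1),round(L,3),round(W,3)))
    return out
def go(x,y,z,yaw=None):
    "tool-frame shift (cm) and turn about tool z (deg) to reach world target pointing down"
    s=robot.state();R=Ro.from_euler("xyz",s["orientation"]);d=R.inv().apply(np.array([x,y,z])-s["position"])*100
    t=0
    if yaw is not None:
        cur=np.degrees(s["orientation"][2]);t=-((yaw-cur+90)%180-90)
    print("shift",d.round(2),"turn z",round(t,1),"rpy",np.degrees(s["orientation"]).round(2),"j6",round(s["joints"][5],2))
E
python3 - <<'E'
from h import *
t=cv2.imread("pics/top0.png");s=cv2.imread("pics/scene0.png")
zt=lambda p:.075 if p[0]<290 else .017
zs=lambda p:.075 if p[1]<220 else .017
for r in wells(t,"top",zt):print("top",*r)
for r in wells(s,"scene",zs):print("scene",*r)
print("post",ray("top",[245.3,305.2],.098), ray("scene",[290+87/4,150+110/4],.098))
P=np.array([[98,472],[465,425]])/4+[180,190]; print("base front",ray("top",P,.03))
P=np.array([[45,10],[405,10]])/4+[180,190]; print("base back pts",ray("top",P,.03))
P=np.array([[92,78],[362,40],[400,330],[118,365]])/4+[180,190]; print("plate",ray("top",P,.061))
P=np.array([[233,530],[384,522]])/3.5+[425,130];print("grip",ray("top",P,.075))
P=np.array([[75,562],[535,537],[38,132],[488,112]])/3.5+[425,130];print("rails",ray("top",P,.06))
P=np.array([[38,45],[493,18],[48,128],[500,105]])/3.5+[425,130];print("strip",ray("top",P,.075))
E
```

```text
top [224.7 253. ] [0.5505 0.2801] [0.5503 0.2802] 10.1 0.04 0.015
top [408.7 319.6] [ 0.4076 -0.1083] [ 0.4077 -0.1081] 66.9 0.045 0.019
top [463.1 327.3] [ 0.3899 -0.2253] [ 0.3901 -0.2249] 61.5 0.043 0.017
top [ 61.7 353.6] [0.3468 0.6121] [0.3468 0.612 ] 11.2 0.047 0.028
scene [551.7  92. ] [0.9031 0.89  ] [0.9052 0.8968] 95.8 0.049 0.027
scene [347.7  96.5] [0.3724 0.578 ] [0.3725 0.5779] 11.1 0.048 0.03
scene [355.7 186.2] [0.5522 0.2787] [0.5504 0.279 ] 7.0 0.043 0.018
scene [348.1 203.8] [0.5617 0.2161] [0.5616 0.216 ] 7.1 0.043 0.018
scene [264.3 257.6] [ 0.4342 -0.0025] [ 0.4327 -0.0022] 31.5 0.042 0.018
scene [312.3 270.1] [0.5611 0.0244] [0.5607 0.025 ] 158.7 0.043 0.018
scene [232.9 284.5] [ 0.4078 -0.1083] [ 0.4076 -0.1086] 66.7 0.044 0.02
scene [328.1 294.6] [ 0.63   -0.0182] [ 0.6304 -0.0187] 148.4 0.044 0.018
scene [199.9 318.2] [ 0.39  -0.225] [ 0.3898 -0.2254] 61.5 0.045 0.021
post [[0.44168968 0.23287842]] [[0.44393798 0.23177491]]
base front [[0.43677062 0.33054335]
 [0.45991579 0.13371524]]
base back pts [[0.68864143 0.36306354]
 [0.68664528 0.16583196]]
plate [[0.64536697 0.32978786]
 [0.66443423 0.18605055]
 [0.50949855 0.16582511]
 [0.49257981 0.31397353]]
grip [[ 0.48576267 -0.27461085]
 [ 0.48961095 -0.36434785]]
rails [[ 0.46814258 -0.1833115 ]
 [ 0.48035972 -0.45977588]
 [ 0.73134959 -0.16885989]
 [ 0.74106801 -0.4454847 ]]
strip [[ 0.78176156 -0.16765591]
 [ 0.79579657 -0.44543966]
 [ 0.73013696 -0.17220068]
 [ 0.74158549 -0.44677833]]
```

```bash
python3 -c "
from h import *
go(.4427,.2324,.248,187);go(.4427,.2324,.086,187)"
```

```text
shift [-35.08 -26.83  -0.  ] turn z -24.8 rpy [-179.93    0.    162.25] j6 -0.0
shift [-35.08 -26.81  16.2 ] turn z -24.8 rpy [-179.93    0.    162.25] j6 -0.0
```

```bash
python3 -m jog '[[[0.6,-20,-16,0,0,0,-14],[0.6,-35.1,-26.8,0,0,0,-24.8],[0.6,-35.1,-26.8,0,0,0,-24.8],[0.6,-35.1,-26.8,0,0,0,-24.8],[0.6,-35.1,-26.8,0,0,0,-24.8],[0.6,-35.1,-26.8,0,0,0,-24.8],[0.6,-35.1,-26.8,0,0,0,-24.8],[0.6,-35.1,-26.8,0,0,0,-24.8],[0.6,-35.1,-26.8,0,0,0,-24.8],[0.6,-35.1,-26.8,0,0,0,-24.8]]]'; python3 -c "
from h import *
print(robot.state());go(.4427,.2324,.086,187)"
```

```text
clock: 1.35
position: [0.4424, 0.234, 0.2481]
orientation: [3.141, -0.0, -3.017]
force: [-1.0, -0.4, -0.4]
grip_width: 0.0509
grip_force: 0.0
{'clock': 1.35, 'joints': array([ 4.83232022e-01,  1.58762666e-01,  1.89437720e+00,  3.77474203e-04,
        1.08881782e+00, -1.21201328e+00]), 'qvel': array([ 0.01141895, -0.00023315, -0.00155538, -0.0011386 , -0.00347387,
       -0.00363771]), 'tau': array([-8.92856810e-01, -4.48010981e+01, -3.28355706e+01, -4.07757936e-02,
        9.15150213e-04,  2.75748200e-03]), 'position': array([0.44241363, 0.23396283, 0.24814534]), 'orientation': array([ 3.14140772e+00, -4.59239403e-04, -3.01731867e+00]), 'force': array([-0.95972491, -0.44906675, -0.35604495]), 'moment': array([-0.02019026, -0.00327337,  0.04368641]), 'grip_force': 0.0, 'grip_width': 0.050936297332420506}
shift [-0.02 -0.16 16.21] turn z 0.1 rpy [ 1.7999e+02 -3.0000e-02 -1.7288e+02] j6 -1.21
```

```bash
python3 -m jog '[[[0.6,0,-0.15,6,0,0,0],[0.6,0,-0.15,12,0,0,0],[0.6,0,-0.15,16.2,0,0,0],[0.6,0,-0.15,16.2,0,0,0],[0,0,-0.15,16.2,0,0,0],[0,0,-0.15,16.2,0,0,0],[0,0,-0.15,16.2,0,0,0],[0,0,-0.15,16.2,0,0,0],[0,0,-0.15,16.2,0,0,0]]]'; python3 -c "
from h import *
s=robot.state();print(s['position'],s['force'],s['grip_width'])"
```

```text
clock: 2.48
position: [0.4446, 0.2324, 0.0885]
orientation: [3.14, 0.004, -3.019]
force: [-1.2, -0.2, 4.9]
grip_width: 0.0163
grip_force: 58.4
[0.44460153 0.23237237 0.08845518] [-1.15955772 -0.22102732  4.92562073] 0.01626102581530147
```

```bash
cat >> h.py <<'E'
def micro(p,a=(.6614,.2588),yaw=7.0):
    c,s=np.cos(np.radians(yaw)),np.sin(np.radians(yaw));d=np.array(p)-a
    return (d@np.array([[c,-s],[s,c]])).round(4)
def stage(f=None):
    s=robot.state()
    print("tcp",s["position"].round(4),"micro",micro(s["position"][:2]),"w",s["grip_width"],"F",s["force"].round(1),"t",s["clock"])
    for n in("scene","top"):
        for r in wells(snap(n,f and f+n),n,.075):
            if .5<r[1][0]<.75 and .1<r[1][1]<.38: print(n,r[1],micro(r[1]),r[3:])
E
python3 -c "
from h import *
stage()"
```

```text
tcp [0.4446 0.2324 0.0885] micro [-2.184e-01  2.000e-04] w 0.01626102581530147 F [-1.2 -0.2  4.9] t 2.475
scene [0.5506 0.2769] [-0.1078  0.0315] (np.float64(8.1), np.float64(0.044), np.float64(0.019))
scene [0.5618 0.2144] [-0.1043 -0.0319] (np.float64(7.1), np.float64(0.043), np.float64(0.018))
```

```bash
python3 -m jog '[[[0,-1,-0.3,0,0,0,0],[0,-2.5,-0.7,0,0,0,0],[0,-4,-1.2,0,0,0,0],[0,-5.5,-1.6,0,0,0,0],[0,-7,-2.1,0,0,0,0],[0,-8.5,-2.5,0,0,0,0],[0,-9.7,-2.9,0,0,0,0],[0,-10.4,-3.1,0,0,0,0],[0,-10.6,-3.2,0,0,0,0],[0,-10.6,-3.2,0,0,0,0],[0,-10.6,-3.2,0,0,0,0]]]'; python3 -c "
from h import *
stage('L')
a=cv2.imread('pics/Lscene.png')[130:270,290:470];b=cv2.imread('pics/Ltop.png')[150:290,150:330]
cv2.imwrite('pics/Lc.png',cv2.resize(np.hstack([a,b]),None,fx=2.2,fy=2.2,interpolation=2))"
```

```text
clock: 3.95
position: [0.5543, 0.2132, 0.0885]
orientation: [3.141, 0.004, -3.019]
force: [1.5, -0.5, 5.0]
grip_width: 0.0165
grip_force: 58.7
tcp [0.5543 0.2132 0.0885] micro [-0.1118 -0.0322] w 0.016460807908176636 F [ 1.5 -0.5  5. ] t 3.95
scene [0.6601 0.2576] [-0.0014 -0.001 ] (np.float64(7.1), np.float64(0.044), np.float64(0.019))
scene [0.6704 0.1947] [ 0.0011 -0.0647] (np.float64(7.2), np.float64(0.043), np.float64(0.019))
```

View pics/Lc.png

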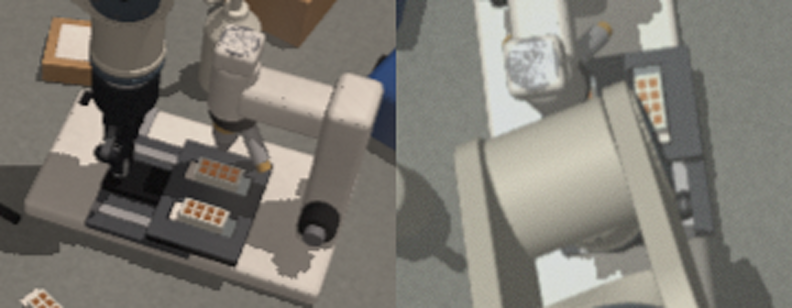

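```bash
python3 -m jog '[[[0,0,0,0,0,0,0],[0,0,0,0,0,0,0],[0,0,0,0,0,0,0],[0,0,0,0,0,0,0],[0,0,0,0,0,0,0],[0,0,0,0,0,0,0],[0,0,0,0,0,0,0],[0,0,0,0,0,0,0],[0,0,0,0,0,0,0],[0,0,0,0,0,0,0]]]'; python3 -m jog '[[[0,0,0.6,0,0,0,0],[0,0,1.6,0,0,0,0],[0,0,2.8,0,0,0,0],[0,0,4,0,0,0,0],[0,0.05,5.2,0,0,0,0],[0,0.05,6,0,0,0,0],[0,0.05,6.4,0,0,0,0],[0,0.05,6.4,0,0,0,0],[0,0.05,6.4,0,0,0,0]]]';python3 -c "
from h import *
stage('R')"
```

```text
clock: 5.3
position: [0.5543, 0.2132, 0.0885]
orientation: [3.141, 0.004, -3.019]
force: [1.2, 0.5, 5.8]
grip_width: 0.0162
grip_force: 58.7
clock: 6.42
position: [0.5456, 0.2771, 0.0885]
orientation: [3.14, 0.004, -3.018]
force: [0.2, 0.7, 5.5]
grip_width: 0.0163
grip_force: 58.6
tcp [0.5456 0.2771 0.0885] micro [-0.1127  0.0323] w 0.016258774457219616 F [0.2 0.7 5.5] t 6.425
scene [0.6614 0.2582] [-0.0001 -0.0006] (np.float64(7.4), np.float64(0.044), np.float64(0.019))
top [0.6539 0.2584] [-0.0075  0.0005] (np.float64(169.2), np.float64(0.031), np.float64(0.019))
```

```bash
python3 -m jog '[[[0,0,0,0,0,0,0],[0,0,0,0,0,0,0],[0,0,0,0,0,0,0],[0,0,0,0,0,0,0],[0,0,0,0,0,0,0],[0,0,0,0,0,0,0],[0,0,0,0,0,0,0],[0,0,0,0,0,0,0],[0,0,0,0,0,0,0],[0,0,0,0,0,0,0]]]'; python3 -m jog '[[[0,1,-0.3,0,0,0,0],[0,2.5,-0.7,0,0,0,0],[0,4,-1.2,0,0,0,0],[0,5.5,-1.6,0,0,0,0],[0,7,-2.1,0,0,0,0],[0,8.5,-2.5,0,0,0,0],[0,9.7,-2.9,0,0,0,0],[0,10.3,-3.2,0,0,0,0],[0,10.3,-3.2,0,0,0,0],[0.6,10.3,-3.2,0,0,0,0],[0.6,10.3,-3.2,0,0,0,0],[0.6,10.3,-3.2,0,0,0,0]]]'; python3 -m jog '[[[0.6,0,0,-6,0,0,0],[0.6,0,0,-12,0,0,0],[0.6,0,0,-16,0,0,0],[0.6,0,0,-16,0,0,0]]]';python3 -c "
from h import *
go(.4875,-.3195,.25,93);go(.4875,-.3195,.079,93)"
```

```text
clock: 7.78
position: [0.5456, 0.277, 0.0885]
orientation: [3.14, 0.004, -3.019]
force: [0.0, 1.3, 5.6]
grip_width: 0.0161
grip_force: 58.6
clock: 9.28
position: [0.4456, 0.2317, 0.0863]
orientation: [-3.141, -0.0, -3.019]
force: [0.1, -0.2, 0.8]
grip_width: 0.0512
grip_force: 0.0
clock: 9.78
position: [0.4474, 0.2326, 0.2494]
orientation: [3.14, 0.006, -3.019]
force: [-0.8, 1.2, -0.2]
grip_width: 0.0511
grip_force: 0.0
shift [  2.8  -55.29  -0.19] turn z -86.0 rpy [ 179.88    0.32 -172.95] j6 -1.22
shift [  2.89 -55.32  16.91] turn z -86.0 rpy [ 179.88    0.32 -172.95] j6 -1.22
```

```bash
python3 -m jog '[[[0.6,0.3,-6,0,0,0,10],[0.6,0.6,-12,0,0,0,20],[0.6,0.9,-18,0,0,0,30],[0.6,1.2,-24,0,0,0,40],[0.6,1.5,-30,0,0,0,50],[0.6,1.8,-36,0,0,0,60],[0.6,2.1,-42,0,0,0,70],[0.6,2.5,-48,0,0,0,80],[0.6,2.8,-54,0,0,0,90],[0.6,2.8,-55.3,0,0,0,94],[0.6,2.8,-55.3,0,0,0,94],[0.6,2.8,-55.3,0,0,0,94]]]';python3 -c "
from h import *
s=robot.state();print(s['position'],s['joints'])
go(.4875,-.3195,.078,93)
for n in('top','scene'):
  for r in wells(snap(n),n,lambda p:.075 if (n=='top' and p[0]<290 or n=='scene' and p[1]<220) else .017):
    if r[1][0]<.8 and r[1][1]<.4:print(n,*r[1:])"
```

```text
clock: 11.28
position: [0.4854, -0.3194, 0.2453]
orientation: [-3.14, -0.001, 1.626]
force: [-0.7, 0.2, -0.3]
grip_width: 0.0513
grip_force: 0.0
[ 0.48537079 -0.31936889  0.24528073] [-5.84669478e-01  2.89033624e-01  1.73146569e+00  2.30625033e-04
  1.12303674e+00 -6.40019493e-01]
shift [-0.05  0.24 16.73] turn z 0.2 rpy [-1.7992e+02 -8.0000e-02  9.3170e+01] j6 -0.64
top [0.5523 0.2785] [0.5523 0.2781] 9.0 0.04 0.015
top [ 0.4075 -0.1086] [ 0.4078 -0.1081] 66.7 0.045 0.019
top [ 0.3898 -0.2252] [ 0.39  -0.225] 60.8 0.043 0.018
scene [0.5536 0.2766] [0.5531 0.2771] 8.6 0.042 0.018
scene [0.564  0.2135] [0.5632 0.2137] 6.8 0.043 0.019
scene [ 0.4342 -0.0025] [ 0.4327 -0.0022] 31.5 0.042 0.018
scene [0.5609 0.0245] [0.5607 0.025 ] 159.0 0.043 0.018
scene [ 0.4079 -0.1082] [ 0.4076 -0.1086] 66.6 0.044 0.019
scene [ 0.63   -0.0183] [ 0.6304 -0.0187] 148.4 0.044 0.018
```

```bash
python3 -m jog '[[[0.6,0,0.2,6,0,0,0],[0.6,0,0.2,12,0,0,0],[0.6,0,0.2,16.7,0,0,0],[0.6,0,0.2,16.7,0,0,0],[0,0,0.2,16.7,0,0,0],[0,0,0.2,16.7,0,0,0],[0,0,0.2,16.7,0,0,0],[0,0,0.2,16.7,0,0,0],[0,0,0.2,16.7,0,0,0]]]'; python3 -m jog '[[[0,0,1,0,0,0,0],[0,0,3,0,0,0,0],[0,0,5,0,0,0,0],[0,0,7,0,0,0,0],[0,0,9,0,0,0,0],[0,0,11,0,0,0,0],[0,0,12.4,0,0,0,0],[0,0,12.8,0,0,0,0],[0,0,12.8,0,0,0,0]]]'; python3 -c "
from h import *
s=robot.state();print(s['position'],s['force'])"
```

```text
clock: 12.5
position: [0.4891, -0.321, 0.0819]
orientation: [3.139, 0.002, 1.624]
force: [-0.9, 1.6, 8.2]
grip_width: 0.0101
grip_force: 59.7
clock: 13.62
position: [0.6126, -0.3153, 0.0818]
orientation: [-3.136, 0.002, 1.625]
force: [-19.7, -7.4, 18.4]
grip_width: 0.0101
grip_force: 61.5
[ 0.61257017 -0.31534863  0.08182403] [-19.69707556  -7.36164496  18.37660526]
```

```bash
python3 -m jog '[[[0.5,0,-0.2,0,0,0,0],[0.5,0,-0.2,0,0,0,0],[0.5,0,-0.2,0,0,0,0],[0.5,0,-0.2,-6,0,0,0],[0.5,0,-0.2,-12,0,0,0],[0.5,0,-0.2,-12,0,0,0]]]'; python3 -c "
from h import *
go(.4335,-.0024,.15,31.5)"
```

```text
clock: 14.38
position: [0.6169, -0.3148, 0.2053]
orientation: [3.133, 0.005, 1.624]
force: [-0.6, -0.8, 0.7]
grip_width: 0.0428
grip_force: 0.0
shift [ 32.21 -16.68   5.23] turn z 61.6 rpy [179.5    0.28  93.07] j6 -0.53
```

```bash
python3 -m jog '[[[0.5,5,-2.6,0,0,0,10],[0.5,10,-5.2,0,0,0,20],[0.5,15,-8,0,0,0,30],[0.5,20,-10.5,0,0,0,40],[0.5,25,-13,1,0,0,50],[0.5,30,-15.5,3,0,0,60],[0.5,32.2,-16.7,5,0,0,61.6],[0.5,32.2,-16.7,5,0,0,61.6],[0.5,32.2,-16.7,5,0,0,61.6]]]'; python3 -c "
from h import *
go(.4335,-.0024,.022,31.5)
t=snap('top','t2');snap('scene','s2')
cv2.imwrite('pics/t2c.png',cv2.resize(t[130:300,425:585],None,fx=3.5,fy=3.5,interpolation=2))"
```

```text
clock: 15.5
position: [0.4307, -0.0013, 0.1496]
orientation: [3.141, -0.0, 0.55]
force: [-0.1, -0.1, 0.2]
grip_width: 0.0426
grip_force: 0.0
shift [ 0.17  0.24 12.76] turn z 0.0 rpy [ 1.7997e+02 -3.0000e-02  3.1520e+01] j6 1.01
```

View pics/t2c.png

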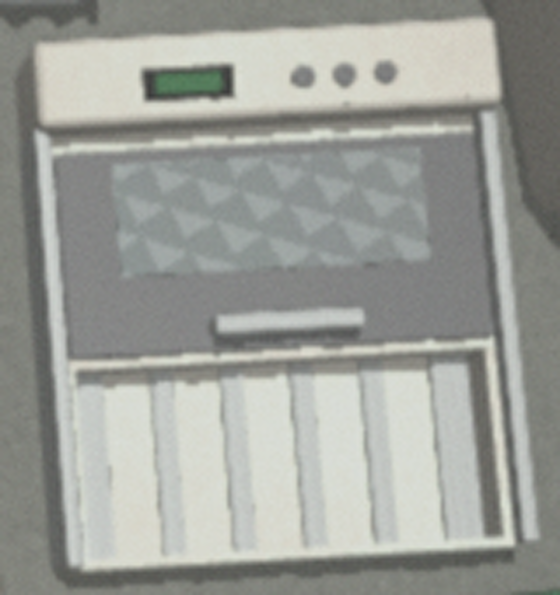

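View pics/s2.png

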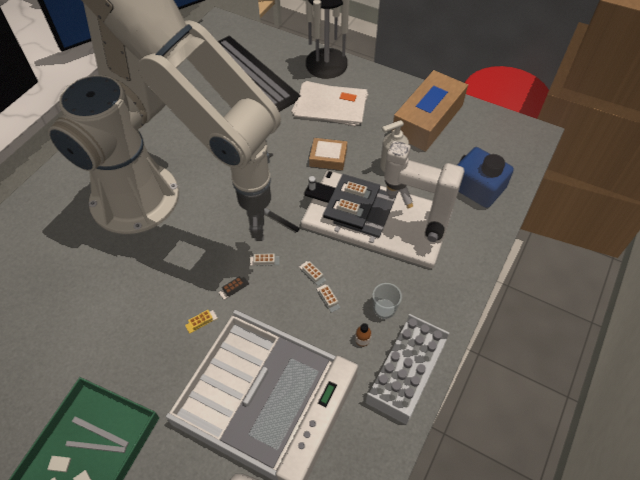

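Run:
```python
from h import *
O=np.array([.535,-.319]);a=np.radians(3.0);ex=np.array([np.cos(a),np.sin(a)]);ey=np.array([-ex[1],ex[0]])
for n,f in(("top","t2"),("scene","s2")):
    im=cv2.imread(f"pics/{f}.png").astype(np.float32)
    sat=im[:,:,2]-im[:,:,0]   # warm floor vs neutral ribs
    v=np.arange(-.13,.13,.0005)
    for lo,hi in((-.04,0),(0,.04)):
        u=np.arange(lo,hi,.002);U,V=np.meshgrid(u,v)
        P=np.c_[(O+U[...,None]*ex+V[...,None]*ey).reshape(-1,2),np.full(U.size,.016)]
        q=proj(n,P).astype(np.float32)
        g=cv2.remap(sat,q[:,0].reshape(U.shape),q[:,1].reshape(U.shape),cv2.INTER_LINEAR).mean(1)
        m=g<np.median([np.percentile(g,15),np.percentile(g,85)])
        t=np.flatnonzero(np.diff(m.astype(int)));print(n,lo,[(round(v[i]*1000,1),"+" if m[i+1] else "-") for i in t], g.min(),g.max())
    # along x at lane 0 / 1
```

```text
top -0.04 [(np.float64(-126.0), '+'), (np.float64(-100.0), '-'), (np.float64(-72.0), '+'), (np.float64(-56.0), '-'), (np.float64(-27.5), '+'), (np.float64(-13.0), '-'), (np.float64(16.5), '+'), (np.float64(31.0), '-'), (np.float64(61.0), '+'), (np.float64(75.0), '-'), (np.float64(105.0), '+'), (np.float64(122.5), '-'), (np.float64(124.0), '+')] -0.9308594 10.50415
top 0 [(np.float64(-125.0), '+'), (np.float64(-101.0), '-'), (np.float64(-71.5), '+'), (np.float64(-56.0), '-'), (np.float64(-27.5), '+'), (np.float64(-13.0), '-'), (np.float64(17.0), '+'), (np.float64(30.5), '-'), (np.float64(61.0), '+'), (np.float64(74.0), '-'), (np.float64(105.0), '+'), (np.float64(121.0), '-'), (np.float64(125.0), '+')] -0.7416992 7.3507814
scene -0.04 [(np.float64(-124.0), '-'), (np.float64(-120.0), '+'), (np.float64(-102.0), '-'), (np.float64(-73.5), '+'), (np.float64(-58.0), '-'), (np.float64(-29.5), '+'), (np.float64(-14.5), '-'), (np.float64(14.5), '+'), (np.float64(29.5), '-'), (np.float64(58.0), '+'), (np.float64(73.5), '-'), (np.float64(102.0), '+')] 8.100586 28.290136
scene 0 [(np.float64(-124.5), '-'), (np.float64(-120.5), '+'), (np.float64(-102.5), '-'), (np.float64(-74.0), '+'), (np.float64(-58.5), '-'), (np.float64(-30.0), '+'), (np.float64(-15.0), '-'), (np.float64(14.0), '+'), (np.float64(29.5), '-'), (np.float64(57.5), '+'), (np.float64(73.5), '-'), (np.float64(101.5), '+')] 7.672461 28.27793
```

```bash
python3 -m jog '[[[0.5,0.2,0.2,6,0,0,0],[0.5,0.2,0.2,11,0,0,0],[0.5,0.2,0.2,12.8,0,0,0],[0.5,0.2,0.2,12.8,0,0,0],[0,0.2,0.2,12.8,0,0,0],[0,0.2,0.2,12.8,0,0,0],[0,0.2,0.2,12.8,0,0,0],[0,0.2,0.2,12.8,0,0,0]]]'; python3 -c "
from h import *
for r in wells(snap('scene'),'scene',.017):
    if r[1][0]<.7 and -.1<r[1][1]<.1:print(r)
s=robot.state();print(s['position'],s['force'],s['grip_force'],s['orientation'])"
```

```text
clock: 16.6
position: [0.4336, -0.0018, 0.0224]
orientation: [3.14, -0.002, 0.549]
force: [-0.5, -1.6, 7.8]
grip_width: 0.0222
grip_force: 59.9
(array([312.3, 270.1]), array([0.561 , 0.0244]), array([0.5607, 0.025 ]), np.float64(159.1), np.float64(0.043), np.float64(0.018))
(array([328.1, 294.6]), array([ 0.6301, -0.0183]), array([ 0.6305, -0.0187]), np.float64(148.2), np.float64(0.043), np.float64(0.018))
[ 0.43361302 -0.00178977  0.02242841] [-0.22966282 -1.6832093   8.92352628] 59.87720847129822 [ 3.14012440e+00 -2.00608840e-03  5.49055987e-01]
```

```bash
python3 -c "
from h import *
go(.5393,-.406,.12,2.8)"
```

```text
shift [-12.06  40.01  -9.72] turn z 28.7 rpy [ 1.7992e+02 -1.1000e-01  3.1460e+01] j6 1.01
```

```bash
python3 -m jog '[[[0,0,0,-5,0,0,0],[0,-1.5,5,-9.7,0,0,4],[0,-3,10,-9.7,0,0,8],[0,-4.5,15,-9.7,0,0,12],[0,-6,20,-9.7,0,0,16],[0,-7.5,25,-9.7,0,0,20],[0,-9,30,-9.7,0,0,24],[0,-10.5,35,-9.7,0,0,28.7],[0,-12,39,-9.7,0,0,28.7],[0,-12,40,-9.7,0,0,28.7],[0,-12,40,-9.7,0,0,28.7]]]'
cat >> h.py <<'E'
O=np.array([.535,-.319])
def inc(p,off=(0,0)):
    a=np.radians(2.8);c,s=np.cos(a),np.sin(a)
    return ((np.array(p)-O)@np.array([[c,-s],[s,c]])).round(4)
def held(z=None,f=None):
    s=robot.state();x,y,zz=s["position"];zt=zz-.0054 if z is None else z
    print("tcp",s["position"].round(4),"inc",inc([x,y]),"yaw",np.degrees(s["orientation"][2]).round(2),"gw",s["grip_width"].round(4),"F",s["force"].round(1),"t",s["clock"])
    for n in("scene","top"):
        for r in wells(snap(n,f and f+n),n,zt):
            if r[1][1]<-.15 and r[1][0]>.43: print(n,*r[1:],"inc",inc(r[1]))
E
python3 -c "
from h import *
held(None,'A');print(robot.state()['joints'])
im=cv2.imread('pics/Ascene.png')[280:480,130:400];cv2.imwrite('pics/Ac.png',cv2.resize(im,None,fx=2.8,fy=2.8))"
```

```text
clock: 18.02
position: [0.5388, -0.4053, 0.1184]
orientation: [-3.141, -0.0, 0.047]
force: [0.3, 0.3, -0.7]
grip_width: 0.0222
grip_force: 59.2Traceback (most recent call last):
  File "<string>", line 3, in <module>
    held(None,'A');print(robot.state()['joints'])
    ~~~~^^^^^^^^^^
  File "h.py", line 54, in held
    print("tcp",s["position"].round(4),"inc",inc([x,y]),"yaw",np.degrees(s["orientation"][2]).round(2),"gw",s["grip_width"].round(4),"F",s["force"].round(1),"t",s["clock"])
                                                                                                            ^^^^^^^^^^^^^^^^^^^^^
AttributeError: 'float' object has no attribute 'round'
```

```bash
sed -i 's/s\["grip_width"\].round(4)/s["grip_width"]/' h.py; python3 -c "
from h import *
held(None,'A');print(robot.state()['joints'])
im=cv2.imread('pics/Ascene.png')[280:480,130:400];cv2.imwrite('pics/Ac.png',cv2.resize(im,None,fx=2.8,fy=2.8))"
```

```text
tcp [ 0.5388 -0.4053  0.1184] inc [-0.0004 -0.0864] yaw 2.72 gw 0.022214532388804303 F [ 0.3  0.3 -0.7] t 18.025
scene [ 0.5474 -0.4044] [ 0.5454 -0.4057] 159.9 0.034 0.021 inc [ 0.0082 -0.0859]
[-6.46066707e-01  5.60549088e-01  1.62042742e+00  2.78804144e-04
  9.61672442e-01  8.75907835e-01]
```

View pics/Ac.png

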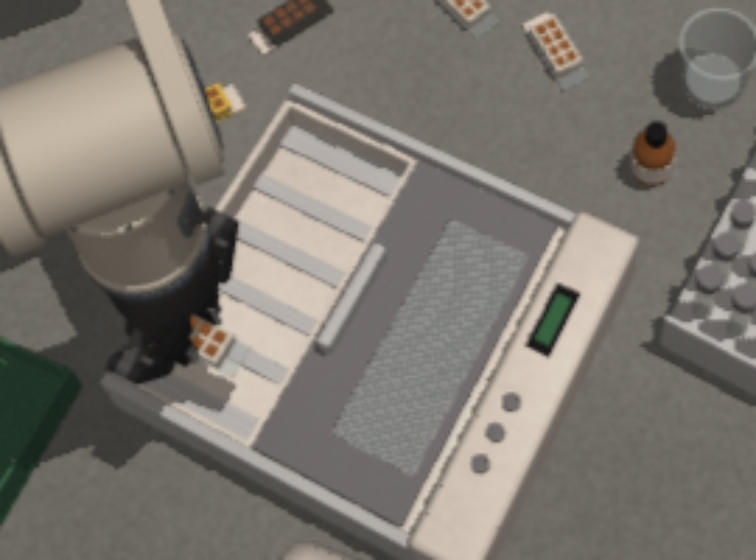

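```bash
python3 -m jog '[[[0,0,0.14,0,0,0,0],[0,0,0.14,3,0,0,0],[0,0,0.14,6,0,0,0],[0,0,0.14,7.6,0,0,0],[0,0,0.14,7.6,0,0,0]]]'; python3 -c "
from h import *
held(None,'A2')
im=cv2.imread('pics/A2scene.png')[340:460,150:260];cv2.imwrite('pics/A2c.png',cv2.resize(im,None,fx=5,fy=5,interpolation=2))"
```

```text
clock: 18.75
position: [0.5384, -0.406, 0.0414]
orientation: [-3.14, 0.002, 0.048]
force: [-0.3, -0.1, -1.0]
grip_width: 0.0225
grip_force: 59.2
tcp [ 0.5384 -0.406   0.0414] inc [-0.0009 -0.0871] yaw 2.78 gw 0.022527316851155076 F [-0.3 -0.1 -1. ] t 18.75
scene [ 0.5478 -0.4054] [ 0.5458 -0.4065] 161.3 0.03 0.021 inc [ 0.0086 -0.0869]
```

View pics/A2c.png

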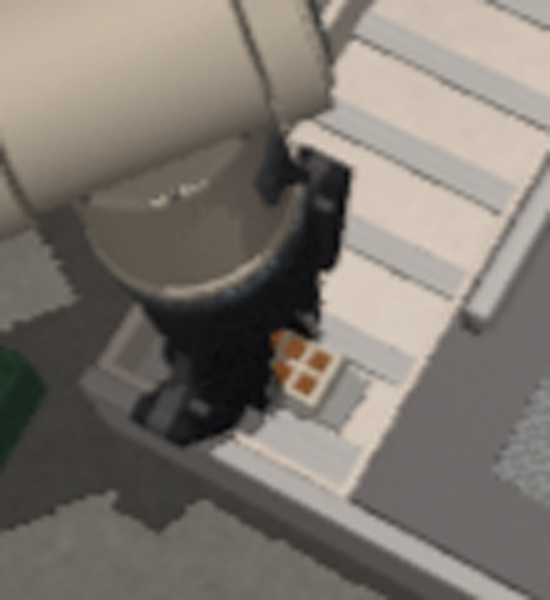

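```bash
python3 -m jog '[[[0,0,0.07,0.4,0,0,0],[0,0,0.07,0.7,0,0,0],[0,0,0.07,0.7,0,0,0],[0,0,0.07,0.7,0,0,0]]]'; python3 -c "
from h import *
held()"
```

```text
clock: 19.35
position: [0.5398, -0.4082, 0.0382]
orientation: [3.14, -0.002, 0.048]
force: [-4.2, 4.8, 18.6]
grip_width: 0.022
grip_force: 61.6
tcp [ 0.5398 -0.4082  0.0382] inc [ 0.0004 -0.0894] yaw 2.75 gw 0.021957211828535175 F [-4.2  4.8 18.6] t 19.35
scene [ 0.5494 -0.4073] [ 0.5473 -0.4086] 160.1 0.03 0.022 inc [ 0.0101 -0.0889]
```

```bash
python3 -m jog '[[[0,0,0,-0.6,0,0,0],[0,0,0,-0.6,0,0,0],[0,0,0,-0.6,0,0,0],[0,0,0,-0.6,0,0,0]]]'
python3 - <<'E'
from h import *
held(None,'A3');s=robot.state();print(s["moment"],s["orientation"])
im=cv2.imread('pics/A3scene.png')[340:460,150:260];cv2.imwrite('pics/A3c.png',cv2.resize(im,None,fx=5,fy=5,interpolation=2))
E
```

```text
clock: 19.95
position: [0.5388, -0.4075, 0.0409]
orientation: [-3.141, 0.0, 0.048]
force: [0.5, -0.4, -0.3]
grip_width: 0.022
grip_force: 59.2
tcp [ 0.5388 -0.4075  0.0409] inc [-0.0005 -0.0885] yaw 2.74 gw 0.022040214676987288 F [ 0.5 -0.4 -0.3] t 19.95
scene [ 0.5484 -0.4072] [ 0.5466 -0.4081] 160.5 0.031 0.021 inc [ 0.0091 -0.0887]
[ 0.00568013  0.04349298 -0.0113813 ] [-3.14127372e+00  3.90456042e-04  4.79774850e-02]
```

View pics/A3c.png

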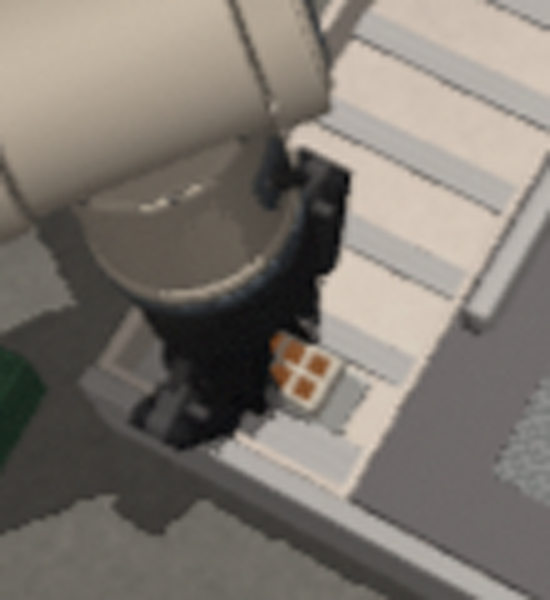

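```bash
python3 -m jog '[[[0,0,-0.2,0,0,0,0],[0,0,-0.2,0,0,0,0],[0,0,-0.2,0.4,0,0,0],[0,0,-0.2,0.6,0,0,0],[0,0,-0.2,0.6,0,0,0],[0,0,-0.2,0.6,0,0,0]]]'; python3 -c "
from h import *
held(); print(robot.state()['moment'])"
```

```text
clock: 20.8
position: [0.5389, -0.4056, 0.0353]
orientation: [-3.142, -0.0, 0.048]
force: [0.3, -0.2, 0.4]
grip_width: 0.0221
grip_force: 59.2
tcp [ 0.5389 -0.4056  0.0353] inc [-0.0003 -0.0867] yaw 2.75 gw 0.022089801346678522 F [ 0.3 -0.2  0.4] t 20.8
scene [ 0.5486 -0.405 ] [ 0.5471 -0.4057] 161.2 0.03 0.021 inc [ 0.0094 -0.0866]
[ 0.00298828 -0.00375284 -0.03238413]
```

```bash
python3 -m jog '[[[0,0,0,0.1,0,0,0],[0,0,0,0.1,0,0,0],[0.36,0,0,0.1,0,0,0],[0.36,0,0,0.1,0,0,0],[0.36,0,0,0.1,0,0,0],[0.36,0,0,-3,0,0,0],[0.36,0,0,-9,0,0,0],[0.36,0,0,-12,0,0,0],[0.5,0,0,-12,0,0,0]]]'; python3 -c "
from h import *
held(.029)
for r in wells(snap('scene'),'scene',.017):
    if r[1][0]<.7 and -.1<r[1][1]<.1:print(r)
go(.5608,.0247,.12,159)"
```

```text
clock: 22.02
position: [0.5403, -0.4067, 0.1585]
orientation: [3.138, -0.004, 0.048]
force: [1.2, -0.0, -0.1]
grip_width: 0.0428
grip_force: 0.0
tcp [ 0.5403 -0.4067  0.1585] inc [ 0.001  -0.0878] yaw 2.75 gw 0.0427603957358062 F [ 1.2 -0.  -0.1] t 22.025
scene [ 0.5375 -0.4068] [ 0.538  -0.4067] 2.3 0.044 0.019 inc [-0.0018 -0.0878]
top [ 0.5387 -0.4067] [ 0.5386 -0.4067] 178.3 0.041 0.017 inc [-0.0006 -0.0878]
(array([293.9, 277.8]), array([ 0.5316, -0.0175]), array([ 0.5316, -0.0176]), np.float64(160.6), np.float64(0.043), np.float64(0.017))
(array([328.1, 294.6]), array([ 0.63  , -0.0182]), array([ 0.6304, -0.0187]), np.float64(148.4), np.float64(0.044), np.float64(0.018))
shift [  4.32 -42.82   3.45] turn z 23.7 rpy [-1.7994e+02  7.0000e-02  2.7500e+00] j6 0.88
```

```bash
python3 -c "
from h import *
go(.5316,-.0172,.12,160.6);go(.5316,-.0172,.021,160.6)"
```

```text
shift [  1.2  -38.78   3.45] turn z 22.1 rpy [-1.7994e+02  7.0000e-02  2.7500e+00] j6 0.88
shift [  1.21 -38.77  13.35] turn z 22.1 rpy [-1.7994e+02  7.0000e-02  2.7500e+00] j6 0.88
```

```bash
python3 -m jog '[[[0.5,0.2,-5,0,0,0,4],[0.5,0.3,-11,0,0,0,8],[0.5,0.5,-17,0,0,0,12],[0.5,0.7,-23,0,0,0,16],[0.5,0.9,-29,1,0,0,20],[0.5,1.1,-35,2,0,0,22.1],[0.5,1.2,-38.8,3.4,0,0,22.1],[0.5,1.2,-38.8,3.4,0,0,22.1],[0.5,1.2,-38.8,3.4,0,0,22.1],[0.5,1.2,-38.8,3.4,0,0,22.1]]]'; python3 -c "
from h import *
go(.5316,-.0172,.0215,160.6)
for r in wells(snap('scene'),'scene',.017):
    if r[1][0]<.7 and -.1<r[1][1]<.1:print(r)"
```

```text
clock: 23.42
position: [0.5324, -0.0185, 0.1213]
orientation: [3.141, -0.0, -0.339]
force: [-0.1, -0.2, 1.0]
grip_width: 0.0422
grip_force: 0.0
shift [-0.12 -0.1   9.98] turn z -0.0 rpy [179.99  -0.   -19.42] j6 1.87
(array([293.2, 277. ]), array([ 0.5289, -0.0166]), array([ 0.531 , -0.0179]), np.float64(160.7), np.float64(0.044), np.float64(0.018))
(array([328.1, 294.6]), array([ 0.63  , -0.0182]), array([ 0.6304, -0.0187]), np.float64(148.4), np.float64(0.044), np.float64(0.018))
```

Descend, grip, lift and check the hold.

```bash
python3 -m jog '[[[0.5,-0.1,-0.1,5,0,0,0],[0.5,-0.1,-0.1,8.5,0,0,0],[0.5,-0.1,-0.1,10,0,0,0],[0.5,-0.1,-0.1,10,0,0,0],[0,-0.1,-0.1,10,0,0,0],[0,-0.1,-0.1,10,0,0,0],[0,-0.1,-0.1,10,0,0,0],[0,-0.1,-0.1,10,0,0,0]]]'; python3 -c "
from h import *
a=np.radians(2.8);p=O+(-.0428)*np.array([-np.sin(a),np.cos(a)])
print(p);go(*p,.12,2.8)"
```

```text
clock: 24.48
position: [0.5328, -0.0163, 0.0228]
orientation: [-3.141, -0.002, -0.338]
force: [0.1, -1.0, 7.7]
grip_width: 0.0222
grip_force: 59.7
[ 0.53709077 -0.3617489 ]
shift [11.88 32.44 -9.72] turn z -22.1 rpy [-1.7996e+02 -1.4000e-01 -1.9350e+01] j6 1.88
```

```bash
python3 -m jog '[[[0,0,0,-5,0,0,0],[0,1.5,4,-9.7,0,0,-3],[0,3.5,9,-9.7,0,0,-6],[0,5.5,14,-9.7,0,0,-10],[0,7.5,19,-9.7,0,0,-14],[0,9.5,25,-9.7,0,0,-18],[0,11.5,30,-9.7,0,0,-22.1],[0,11.9,32.4,-9.7,0,0,-22.1],[0,11.9,32.4,-9.7,0,0,-22.1],[0,11.9,32.4,-9.7,0,0,-22.1]]]'; python3 -c "
from h import *
a=np.radians(2.8);p=O+(-.0428)*np.array([-np.sin(a),np.cos(a)])
held();go(*p,.0358,2.8)"
```

```text
clock: 25.72
position: [0.5363, -0.36, 0.1183]
orientation: [-3.141, 0.0, 0.048]
force: [0.0, 0.5, -1.5]
grip_width: 0.0221
grip_force: 59.1
tcp [ 0.5363 -0.36    0.1183] inc [-0.0007 -0.0411] yaw 2.74 gw 0.02212641078148665 F [ 0.   0.5 -1.5] t 25.725
scene [ 0.5464 -0.3597] [ 0.544  -0.3607] 156.2 0.032 0.021 inc [ 0.0094 -0.0412]
scene [ 0.5648 -0.4221] [ 0.5658 -0.4222] 2.3 0.041 0.018 inc [ 0.0247 -0.1044]
shift [0.04 0.21 8.26] turn z 0.0 rpy [-1.7997e+02  2.0000e-02  2.8100e+00] j6 0.93
```

```bash
python3 -m jog '[[[0,0,0.15,3,0,0,0],[0,0,0.15,6,0,0,0],[0,0,0.15,7.4,0,0,0],[0,0,0.15,7.4,0,0,0],[0,0,0.15,7.4,0,0,0],[0,0,0.15,7.4,0,0,0]]]'; python3 -c "
from h import *
a=np.radians(2.8);p=O+(-.0428)*np.array([-np.sin(a),np.cos(a)])
held();go(*p,.0356,2.8)"
```

```text
clock: 26.58
position: [0.5373, -0.3632, 0.0455]
orientation: [3.14, -0.001, 0.048]
force: [0.5, 0.1, 0.5]
grip_width: 0.0226
grip_force: 59.1
tcp [ 0.5373 -0.3632  0.0455] inc [ 0.0001 -0.0443] yaw 2.75 gw 0.022572204320406762 F [0.5 0.1 0.5] t 26.575
scene [ 0.5468 -0.3624] [ 0.5442 -0.3631] 153.1 0.031 0.021 inc [ 0.0097 -0.0439]
scene [ 0.5446 -0.41  ] [ 0.5416 -0.409 ] 13.9 0.045 0.022 inc [ 0.0051 -0.0914]
shift [ 0.01 -0.14  0.96] turn z -0.1 rpy [ 1.7995e+02 -6.0000e-02  2.7500e+00] j6 0.93
```

```bash
python3 -m jog '[[[0,0,-0.12,0,0,0,0],[0,0,-0.12,0,0,0,0],[0,0,-0.12,0.4,0,0,0],[0,0,-0.12,0.7,0,0,0],[0,0,-0.12,0.9,0,0,0],[0,0,-0.12,0.9,0,0,0],[0,0,-0.12,0.9,0,0,0]]]'; python3 -c "
from h import *
held()"
```

```text
clock: 27.55
position: [0.5366, -0.3616, 0.0352]
orientation: [-3.142, 0.0, 0.048]
force: [-0.5, -0.9, -1.2]
grip_width: 0.0226
grip_force: 59.2
tcp [ 0.5366 -0.3616  0.0352] inc [-0.0005 -0.0427] yaw 2.75 gw 0.02255655381343868 F [-0.5 -0.9 -1.2] t 27.55
scene [ 0.5465 -0.361 ] [ 0.5439 -0.3615] 153.2 0.032 0.02 inc [ 0.0094 -0.0425]
scene [ 0.5422 -0.4085] [ 0.5382 -0.4071] 16.1 0.046 0.022 inc [ 0.0028 -0.0897]
```

```bash
python3 -m jog '[[[0,0,0,0.05,0,0,0],[0.34,0,0,0.05,0,0,0],[0.34,0,0,0.05,0,0,0],[0.34,0,0,0.05,0,0,0],[0.34,0,0,-3,0,0,0],[0.34,0,0,-8,0,0,0],[0.5,0,0,-12,0,0,0],[0.5,0,0,-12,0,0,0],[0.5,0,0,-12,0,0,0]]]'; python3 -c "
from h import *
held(.029)
for r in wells(snap('scene'),'scene',.017):
    if r[1][0]<.7 and -.1<r[1][1]<.1:print(r)
go(.6302,-.0182,.12,148.4)"
```

```text
clock: 28.78
position: [0.5362, -0.3613, 0.1549]
orientation: [-3.141, 0.0, 0.048]
force: [-0.3, 0.2, -0.6]
grip_width: 0.0422
grip_force: 0.0
tcp [ 0.5362 -0.3613  0.1549] inc [-0.0009 -0.0424] yaw 2.75 gw 0.04223110957895041 F [-0.3  0.2 -0.6] t 28.775
scene [ 0.5346 -0.3625] [ 0.5349 -0.3625] 1.5 0.045 0.019 inc [-0.0025 -0.0434]
scene [ 0.5374 -0.4068] [ 0.5379 -0.4067] 2.5 0.044 0.019 inc [-0.0019 -0.0878]
(array([328.1, 294.6]), array([ 0.63  , -0.0183]), array([ 0.6305, -0.0187]), np.float64(148.3), np.float64(0.043), np.float64(0.018))
shift [ 11.08 -33.79   3.41] turn z 34.3 rpy [-1.7992e+02  1.1000e-01  2.7500e+00] j6 0.93
```

```bash
python3 -m jog '[[[0.5,1.6,-5,0,0,0,5],[0.5,3.3,-10,0,0,0,10],[0.5,5,-15.5,0,0,0,15],[0.5,7,-21,0,0,0,21],[0.5,9,-27,0,0,0,27],[0.5,10.6,-32,1,0,0,33],[0.5,11.1,-33.8,3.4,0,0,34.3],[0.5,11.1,-33.8,3.4,0,0,34.3],[0.5,11.1,-33.8,3.4,0,0,34.3],[0.5,11.1,-33.8,3.4,0,0,34.3],[0.5,11.1,-33.8,3.4,0,0,34.3]]]'; python3 -c "
from h import *
go(.6302,-.0182,.0215,148.4)"
```

```text
clock: 30.3
position: [0.6315, -0.0196, 0.1219]
orientation: [-3.141, -0.001, -0.552]
force: [-0.2, 0.4, -0.1]
grip_width: 0.0425
grip_force: 0.0
shift [-0.19 -0.05 10.04] turn z -0.0 rpy [-1.7997e+02 -5.0000e-02 -3.1610e+01] j6 2.09
```

```bash
python3 -m jog '[[[0.5,-0.15,-0.05,5,0,0,0],[0.5,-0.15,-0.05,8.5,0,0,0],[0.5,-0.15,-0.05,10,0,0,0],[0.5,-0.15,-0.05,10,0,0,0],[0,-0.15,-0.05,10,0,0,0],[0,-0.15,-0.05,10,0,0,0],[0,-0.15,-0.05,10,0,0,0],[0,-0.15,-0.05,10,0,0,0]]]'; python3 -c "
from h import *
a=np.radians(2.8);p=O+(.0012)*np.array([-np.sin(a),np.cos(a)])
print(p);go(*p,.12,2.8)"
```

```text
clock: 31.3
position: [0.6315, -0.0175, 0.0231]
orientation: [-3.14, -0.003, -0.551]
force: [-1.5, -0.8, 6.1]
grip_width: 0.0222
grip_force: 59.9
[ 0.53494138 -0.31780143]
shift [ 7.5  30.63 -9.72] turn z -34.3 rpy [-1.7992e+02 -1.5000e-01 -3.1550e+01] j6 2.09
```

```bash
python3 -m jog '[[[0,0,0,-5,0,0,0],[0,1,3.5,-9.7,0,0,-4],[0,2.2,8.5,-9.7,0,0,-10],[0,3.5,14,-9.7,0,0,-16],[0,5,20,-9.7,0,0,-22],[0,6.3,25.5,-9.7,0,0,-28],[0,7.3,29.5,-9.7,0,0,-34],[0,7.5,30.6,-9.7,0,0,-34.3],[0,7.5,30.6,-9.7,0,0,-34.3],[0,7.5,30.6,-9.7,0,0,-34.3],[0,7.5,30.6,-9.7,0,0,-34.3]]]'; python3 -c "
from h import *
a=np.radians(2.8);p=O+(.0012)*np.array([-np.sin(a),np.cos(a)])
held();go(*p,.0356,2.8)"
```

```text
clock: 32.67
position: [0.5345, -0.3162, 0.1183]
orientation: [-3.141, 0.0, 0.049]
force: [-0.3, 0.6, -0.4]
grip_width: 0.0227
grip_force: 59.1
tcp [ 0.5345 -0.3162  0.1183] inc [-0.0003  0.0028] yaw 2.81 gw 0.022691650851217427 F [-0.3  0.6 -0.4] t 32.675
scene [ 0.5616 -0.3808] [ 0.5629 -0.3811] 1.9 0.042 0.018 inc [ 0.0235 -0.063 ]
scene [ 0.5663 -0.4221] [ 0.5662 -0.422 ] 2.9 0.04 0.017 inc [ 0.0262 -0.1045]
shift [0.05 0.13 8.27] turn z 0.0 rpy [-179.99    0.      2.81] j6 0.98
```

```bash
python3 -m jog '[[[0,0,0.03,3,0,0,0],[0,0,0.03,6,0,0,0],[0,0,0.03,7.4,0,0,0],[0,0,0.03,7.4,0,0,0],[0,0,0.03,7.4,0,0,0],[0,0,0.03,7.4,0,0,0]]]'; python3 -c "
from h import *
a=np.radians(2.8);p=O+(.0012)*np.array([-np.sin(a),np.cos(a)])
held();go(*p,.0356,2.8)"
```

```text
clock: 33.52
position: [0.5347, -0.3181, 0.0454]
orientation: [3.141, -0.002, 0.048]
force: [-0.6, -0.4, -0.2]
grip_width: 0.0223
grip_force: 59.1
tcp [ 0.5347 -0.3181  0.0454] inc [-0.0002  0.0009] yaw 2.75 gw 0.022331592553160237 F [-0.6 -0.4 -0.2] t 33.525
scene [ 0.5398 -0.366 ] [ 0.5385 -0.3645] 11.2 0.045 0.023 inc [ 0.0025 -0.0472]
scene [ 0.5419 -0.4087] [ 0.542  -0.4087] 1.9 0.043 0.019 inc [ 0.0025 -0.0899]
shift [ 0.05 -0.02  0.95] turn z -0.1 rpy [ 1.7996e+02 -6.0000e-02  2.7500e+00] j6 0.98
```

```bash
python3 -m jog '[[[0,0,-0.02,0.5,0,0,0],[0,0,-0.02,0.8,0,0,0],[0,0,-0.02,0.95,0,0,0],[0,0,-0.02,0.95,0,0,0],[0,0,-0.02,0.95,0,0,0]]]'; python3 -c "
from h import *
s=robot.state();print(s['position'],s['force'])"
```

```text
clock: 34.25
position: [0.5338, -0.3174, 0.0351]
orientation: [-3.141, 0.001, 0.048]
force: [-3.0, 1.8, 5.4]
grip_width: 0.0223
grip_force: 59.8
[ 0.5337708  -0.31743922  0.03506448] [-2.97212433  1.82127641  5.43314514]
```

```bash
python3 -m jog '[[[0.34,0,0,0,0,0,0],[0.34,0,0,0,0,0,0],[0.34,0,0,0,0,0,0],[0.34,0,0,-3,0,0,0],[0.34,0,0,-8,0,0,0],[0.5,0,0,-13,0,0,0],[0.5,0,0,-13,0,0,0],[0.5,0,0,-13,0,0,0]]]'; python3 -c "
from h import *
held(.029);stage()
go(.5635,.2138,.17,7)"
```

```text
clock: 35.25
position: [0.5337, -0.3174, 0.1644]
orientation: [-3.141, 0.0, 0.048]
force: [-0.4, -0.2, 0.0]
grip_width: 0.0426
grip_force: 0.0
tcp [ 0.5337 -0.3174  0.1644] inc [-0.0012  0.0017] yaw 2.75 gw 0.04261926722087051 F [-0.4 -0.2  0. ] t 35.25
scene [ 0.5321 -0.3187] [ 0.5324 -0.3187] 1.6 0.044 0.018 inc [-0.0029  0.0004]
scene [ 0.5344 -0.3626] [ 0.5349 -0.3625] 2.3 0.044 0.018 inc [-0.0027 -0.0435]
scene [ 0.5385 -0.4068] [ 0.5385 -0.4067] 2.8 0.043 0.018 inc [-0.0008 -0.0879]
tcp [ 0.5332 -0.3171  0.1633] micro [-0.1974 -0.556 ] w 0.04253777063860425 F [ 0.3 -0.4 -0.1] t 35.35
scene [0.5536 0.2766] [-0.1048  0.0308] (np.float64(8.4), np.float64(0.042), np.float64(0.019))
scene [0.564  0.2135] [-0.1022 -0.0331] (np.float64(6.8), np.float64(0.044), np.float64(0.019))
top [0.5628 0.215 ] [-0.1032 -0.0315] (np.float64(6.9), np.float64(0.04), np.float64(0.015))
top [0.5522 0.2782] [-0.106   0.0326] (np.float64(8.8), np.float64(0.04), np.float64(0.015))
shift [  5.56 -52.89  -0.61] turn z -4.3 rpy [-1.7992e+02  1.2000e-01  2.7500e+00] j6 0.98
```

```bash
python3 -m jog '[[[0.5,0.6,-5.5,-0.6,0,0,-2],[0.5,1.2,-11.5,-0.6,0,0,-4.3],[0.5,1.8,-17.5,-0.6,0,0,-4.3],[0.5,2.5,-23.5,-0.6,0,0,-4.3],[0.5,3.1,-29.5,-0.6,0,0,-4.3],[0.5,3.8,-35.5,-0.6,0,0,-4.3],[0.5,4.4,-41.5,-0.6,0,0,-4.3],[0.5,5,-47.5,-0.6,0,0,-4.3],[0.5,5.6,-52.5,-0.6,0,0,-4.3],[0.5,5.6,-52.9,-0.6,0,0,-4.3],[0.5,5.6,-52.9,-0.6,0,0,-4.3],[0.5,5.6,-52.9,-0.6,0,0,-4.3]]]'; python3 -c "
from h import *
go(.5635,.2143,.081,7);print(robot.state()['position'])"
```

```text
clock: 36.95
position: [0.5644, 0.2121, 0.1704]
orientation: [3.141, 0.001, 0.122]
force: [0.1, -0.4, -0.1]
grip_width: 0.0425
grip_force: 0.0
shift [-0.05 -0.23  8.94] turn z -0.0 rpy [1.7997e+02 5.0000e-02 6.9900e+00] j6 1.81
[0.56436167 0.21212597 0.1703953 ]
```

```bash
python3 -m jog '[[[0.5,-0.05,-0.15,5,0,0,0],[0.5,-0.05,-0.15,7.5,0,0,0],[0.5,-0.05,-0.15,8.9,0,0,0],[0.5,-0.05,-0.15,8.9,0,0,0],[0,-0.05,-0.15,8.9,0,0,0],[0,-0.05,-0.15,8.9,0,0,0],[0,-0.05,-0.15,8.9,0,0,0],[0,-0.05,-0.15,8.9,0,0,0]]]'; python3 -m jog '[[[0,0,0,-1,0,0,0],[0,0,0,-4,0,0,0],[0,0,0,-8,0,0,0],[0,0,0,-8,0,0,0]]]'; python3 -c "
from h import *
stage()
a=np.radians(2.8);p=O+(.0452)*np.array([-np.sin(a),np.cos(a)])
print(p);go(*p,.13,2.8)"
```

```text
clock: 37.95
position: [0.5649, 0.2152, 0.0832]
orientation: [-3.141, -0.002, 0.123]
force: [0.1, -1.4, 7.6]
grip_width: 0.0221
grip_force: 59.7
clock: 38.45
position: [0.5658, 0.2158, 0.1656]
orientation: [-3.14, -0.006, 0.123]
force: [-0.3, 0.5, -0.3]
grip_width: 0.0223
grip_force: 58.9
tcp [0.5658 0.2158 0.1656] micro [-0.1001 -0.0311] w 0.022276761390766123 F [-0.3  0.5 -0.3] t 38.45
[ 0.53279199 -0.27385396]
shift [-9.09 48.14  3.21] turn z 4.3 rpy [-1.7999e+02 -4.0000e-02  7.0600e+00] j6 1.81
```

```bash
python3 -m jog '[[[0,-0.5,3,0,0,0,1],[0,-1.5,8.5,0,0,0,4.3],[0,-2.6,14,0,0,0,4.3],[0,-3.7,19.5,0,0,0,4.3],[0,-4.7,25,0,0,0,4.3],[0,-5.8,30.5,0.5,0,0,4.3],[0,-6.8,36,1,0,0,4.3],[0,-7.9,42,2,0,0,4.3],[0,-8.8,46.5,3.2,0,0,4.3],[0,-9.1,48,3.2,0,0,4.3],[0,-9.1,48,3.2,0,0,4.3],[0,-9.1,48,3.2,0,0,4.3]]]'; python3 -m jog '[[[0,0,0,0,0,0,0],[0,0,0,0,0,0,0]]]'; python3 -c "
from h import *
a=np.radians(2.8);p=O+(.0452)*np.array([-np.sin(a),np.cos(a)])
held();go(*p,.0375,2.8)"
```

```text
clock: 40.05
position: [0.5326, -0.2712, 0.1297]
orientation: [-3.141, 0.0, 0.049]
force: [0.1, -0.4, -0.3]
grip_width: 0.0222
grip_force: 59.0
clock: 40.3
position: [0.5328, -0.2717, 0.13]
orientation: [3.141, -0.0, 0.049]
force: [-0.6, 0.3, -0.5]
grip_width: 0.022
grip_force: 59.0
tcp [ 0.5328 -0.2717  0.13  ] inc [0.0001 0.0474] yaw 2.83 gw 0.022004430612142203 F [-0.6  0.3 -0.5] t 40.3
scene [ 0.4354 -0.2651] [ 0.4354 -0.2654] 57.3 0.03 0.019 inc [-0.0968  0.0587]
scene [ 0.563  -0.3429] [ 0.5641 -0.3431] 1.8 0.041 0.018 inc [ 0.0268 -0.0252]
scene [ 0.5673 -0.3835] [ 0.5672 -0.3834] 2.5 0.04 0.017 inc [ 0.0291 -0.066 ]
scene [ 0.5702 -0.4243] [ 0.57   -0.4242] 3.1 0.04 0.017 inc [ 0.03   -0.1069]
shift [-0.    0.18  9.25] turn z -0.0 rpy [ 1.7999e+02 -1.0000e-02  2.8000e+00] j6 1.05
```

```bash
python3 -m jog '[[[0,0,0.12,3,0,0,0],[0,0,0.12,6,0,0,0],[0,0,0.12,8.3,0,0,0],[0,0,0.12,8.3,0,0,0],[0,0,0.12,8.3,0,0,0],[0,0,0.12,8.3,0,0,0]]]'; python3 -c "
from h import *
a=np.radians(2.8);p=O+(.0452)*np.array([-np.sin(a),np.cos(a)])
print(inc(robot.state()['position'][:2]));go(*p,.0375,2.8)"
```

```text
clock: 41.15
position: [0.5333, -0.2741, 0.048]
orientation: [3.141, -0.002, 0.048]
force: [0.2, 0.6, -1.2]
grip_width: 0.0226
grip_force: 59.0
[0.0005 0.0449]
shift [-0.05 -0.03  1.05] turn z -0.0 rpy [ 1.7995e+02 -1.0000e-01  2.7500e+00] j6 1.05
```

```bash
python3 -m jog '[[[0,0,-0.02,0.5,0,0,0],[0,0,-0.02,0.8,0,0,0],[0,0,-0.02,1.0,0,0,0],[0,0,-0.02,1.0,0,0,0],[0,0,-0.02,1.0,0,0,0]]]'; python3 -c "
from h import *
s=robot.state();print(s['position'],s['force'],inc(s['position'][:2]))"
```

```text
clock: 41.78
position: [0.5324, -0.2735, 0.0372]
orientation: [-3.141, 0.0, 0.048]
force: [-2.7, 1.0, 7.5]
grip_width: 0.0222
grip_force: 59.8
[ 0.53244468 -0.27354602  0.0372472 ] [-2.74311319  1.00126962  7.49528345] [-0.0003  0.0455]
```

Seated on the floor (0.0372 as computed). Release and go for the left slide.

```bash
python3 -m jog '[[[0.34,0,0,0,0,0,0],[0.34,0,0,0,0,0,0],[0.34,0,0,0,0,0,0],[0.34,0,0,-3,0,0,0],[0.34,0,0,-8,0,0,0],[0.5,0,0,-13,0,0,0],[0.5,0,0,-13,0,0,0],[0.5,0,0,-13,0,0,0]]]'; python3 -c "
from h import *
held(.029);stage()
go(.5532,.2778,.168,8)"
```

```text
clock: 42.78
position: [0.5322, -0.2734, 0.1665]
orientation: [-3.141, 0.0, 0.048]
force: [0.0, 0.2, -1.1]
grip_width: 0.0429
grip_force: 0.0
tcp [ 0.5322 -0.2734  0.1665] inc [-0.0005  0.0456] yaw 2.75 gw 0.042873108269370325 F [ 0.   0.2 -1.1] t 42.775
scene [ 0.5304 -0.2747] [ 0.5308 -0.2748] 1.6 0.044 0.018 inc [-0.0024  0.0445]
scene [ 0.5316 -0.3188] [ 0.5318 -0.3187] 2.4 0.044 0.018 inc [-0.0034  0.0004]
scene [ 0.5353 -0.3626] [ 0.5353 -0.3624] 2.5 0.044 0.018 inc [-0.0018 -0.0436]
scene [ 0.5385 -0.4068] [ 0.5384 -0.4067] 3.1 0.043 0.018 inc [-0.0008 -0.0879]
tcp [ 0.5317 -0.2732  0.1653] micro [-0.1936 -0.5122] w 0.043077284270895654 F [ 0.2  0.1 -0.4] t 42.875
scene [0.5543 0.2767] [-0.1041  0.0308] (np.float64(8.0), np.float64(0.042), np.float64(0.019))
top [0.5526 0.2784] [-0.1056  0.0327] (np.float64(7.5), np.float64(0.04), np.float64(0.015))
shift [  4.78 -54.94  -0.21] turn z -5.3 rpy [-1.7993e+02  1.2000e-01  2.7500e+00] j6 1.05
```

```bash
python3 -m jog '[[[0.5,0.6,-6,-0.5,0,0,-2],[0.5,1.1,-12,-0.5,0,0,-5],[0.5,1.6,-18,-0.5,0,0,-5],[0.5,2.1,-24,-0.5,0,0,-5],[0.5,2.6,-30,-0.5,0,0,-5],[0.5,3.1,-36,-0.5,0,0,-5],[0.5,3.6,-42,-0.5,0,0,-5],[0.5,4.2,-48,-0.5,0,0,-5],[0.5,4.8,-54,-0.5,0,0,-5],[0.5,4.8,-55,-0.5,0,0,-5],[0.5,4.8,-55,-0.5,0,0,-5],[0.5,4.8,-55,-0.5,0,0,-5]]]'; python3 -m jog '[[[0.5,0,0,0,0,0,0],[0.5,0,0,0,0,0,0]]]'; python3 -c "
from h import *
go(.5532,.2778,.0808,7.7);print(robot.state()['position'])"
```

```text
clock: 44.48
position: [0.5538, 0.2765, 0.1713]
orientation: [3.141, 0.001, 0.134]
force: [-0.1, -1.4, 0.2]
grip_width: 0.0426
grip_force: 0.0
clock: 44.72
position: [0.5543, 0.2771, 0.1719]
orientation: [3.142, -0.0, 0.134]
force: [-1.0, -0.1, -0.8]
grip_width: 0.0427
grip_force: 0.0
shift [-0.1  -0.09  9.11] turn z -0.0 rpy [180.    -0.     7.68] j6 1.9
[0.55432677 0.27707772 0.1719119 ]
```

```bash
python3 -m jog '[[[0.5,-0.1,-0.05,5,0,0,0],[0.5,-0.1,-0.05,7.5,0,0,0],[0.5,-0.1,-0.05,9.1,0,0,0],[0.5,-0.1,-0.05,9.1,0,0,0],[0,-0.1,-0.05,9.1,0,0,0],[0,-0.1,-0.05,9.1,0,0,0],[0,-0.1,-0.05,9.1,0,0,0],[0,-0.1,-0.05,9.1,0,0,0]]]'; python3 -m jog '[[[0,0,0,-1,0,0,0],[0,0,0,-4,0,0,0],[0,0,0,-8,0,0,0],[0,0,0,-8,0,0,0],[0,0,0,-8,0,0,0]]]'; python3 -c "
from h import *
a=np.radians(2.8);p=O+(.0892)*np.array([-np.sin(a),np.cos(a)])
print(p);go(*p,.13,2.8)"
```

```text
clock: 45.72
position: [0.554, 0.2789, 0.0821]
orientation: [-3.141, -0.002, 0.135]
force: [-0.0, 0.1, 7.0]
grip_width: 0.0223
grip_force: 59.6
clock: 46.35
position: [0.5527, 0.2783, 0.1607]
orientation: [3.142, 0.0, 0.135]
force: [0.6, 0.1, -0.0]
grip_width: 0.0223
grip_force: 58.9
[ 0.5306426  -0.22990649]
shift [-9.04 50.06  3.08] turn z 5.0 rpy [1.80e+02 1.00e-02 7.75e+00] j6 1.9
```

```bash
python3 -m jog '[[[0,-0.5,3,0,0,0,1],[0,-1.5,8.5,0,0,0,5],[0,-2.6,14,0,0,0,5],[0,-3.6,20,0,0,0,5],[0,-4.6,26,0,0,0,5],[0,-5.7,32,0.5,0,0,5],[0,-6.8,38,1,0,0,5],[0,-7.8,44,2,0,0,5],[0,-8.7,48.5,3,0,0,5],[0,-9,50.1,3,0,0,5],[0,-9,50.1,3,0,0,5],[0,-9,50.1,3,0,0,5]]]'; python3 -m jog '[[[0,0,0,0,0,0,0],[0,0,0,0,0,0,0]]]'; python3 -c "
from h import *
a=np.radians(2.8);p=O+(.0892)*np.array([-np.sin(a),np.cos(a)])
held();go(*p,.0365,2.8)"
```

```text
clock: 47.85
position: [0.5314, -0.2288, 0.1306]
orientation: [-3.141, 0.001, 0.049]
force: [0.0, 1.4, -0.6]
grip_width: 0.0219
grip_force: 59.0
clock: 48.1
position: [0.5317, -0.2292, 0.131]
orientation: [3.142, -0.0, 0.049]
force: [0.8, 0.1, -0.1]
grip_width: 0.0222
grip_force: 59.0
tcp [ 0.5317 -0.2292  0.131 ] inc [0.0011 0.0899] yaw 2.83 gw 0.022230014333969487 F [ 0.8  0.1 -0.1] t 48.1
scene [ 0.4375 -0.2621] [ 0.4383 -0.2612] 61.3 0.042 0.02 inc [-0.0946  0.0616]
scene [ 0.5616 -0.3026] [ 0.563  -0.3029] 1.8 0.04 0.018 inc [0.0274 0.0151]
scene [ 0.5648 -0.3432] [ 0.5648 -0.3431] 1.9 0.04 0.017 inc [ 0.0286 -0.0256]
scene [ 0.5676 -0.3837] [ 0.5675 -0.3835] 2.5 0.04 0.017 inc [ 0.0294 -0.0662]
scene [ 0.5705 -0.4244] [ 0.5704 -0.4244] 3.0 0.04 0.017 inc [ 0.0303 -0.107 ]
shift [-0.1   0.03  9.44] turn z 0.0 rpy [ 1.8e+02 -1.0e-02  2.8e+00] j6 1.11
```

```bash
python3 -m jog '[[[0,0,0.03,3,0,0,0],[0,0,0.03,6,0,0,0],[0,0,0.03,8.4,0,0,0],[0,0,0.03,8.4,0,0,0],[0,0,0.03,8.4,0,0,0],[0,0,0.03,8.4,0,0,0]]]'; python3 -c "
from h import *
a=np.radians(2.8);p=O+(.0892)*np.array([-np.sin(a),np.cos(a)])
print(inc(robot.state()['position'][:2]));go(*p,.0362,2.8)"
```

```text
clock: 48.95
position: [0.5323, -0.2307, 0.048]
orientation: [3.141, -0.002, 0.048]
force: [0.3, -0.3, 0.0]
grip_width: 0.022
grip_force: 59.0
[0.0016 0.0883]
shift [-0.16 -0.09  1.18] turn z -0.0 rpy [ 1.7995e+02 -1.0000e-01  2.7500e+00] j6 1.11
```

```bash
python3 -m jog '[[[0,0,-0.06,0.5,0,0,0],[0,0,-0.06,0.9,0,0,0],[0,0,-0.06,1.15,0,0,0],[0,0,-0.06,1.15,0,0,0],[0,0,-0.06,1.15,0,0,0]]]'; python3 -c "
from h import *
s=robot.state();print(s['position'],s['force'],inc(s['position'][:2]))"
```

```text
clock: 49.58
position: [0.5313, -0.2298, 0.0362]
orientation: [-3.141, 0.0, 0.048]
force: [-4.0, 2.2, 13.4]
grip_width: 0.0222
grip_force: 60.6
[ 0.53131407 -0.22978826  0.03616496] [-4.00652068  2.15780712 13.37359939] [0.0007 0.0893]
```

```bash
python3 -m jog '[[[0.34,0,0,0,0,0,0],[0.34,0,0,0,0,0,0],[0.34,0,0,0,0,0,0],[0.34,0,0,-3,0,0,0],[0.34,0,0,-8,0,0,0],[0.5,0,0,-13,0,0,0],[0.5,0,0,-13,0,0,0],[0.5,0,0,-13,0,0,0]]]'; python3 -c "
from h import *
held(.029,'F')
go(.6126,-.3153,.16,93)
im=cv2.imread('pics/Fscene.png')[290:480,150:380];cv2.imwrite('pics/Fc.png',cv2.resize(im,None,fx=3,fy=3,interpolation=2))"
```

```text
clock: 50.58
position: [0.5311, -0.2297, 0.1649]
orientation: [-3.141, 0.0, 0.048]
force: [-0.1, -0.3, -0.4]
grip_width: 0.0427
grip_force: 0.0
tcp [ 0.5311 -0.2297  0.1649] inc [0.0005 0.0894] yaw 2.75 gw 0.04268171847065471 F [-0.1 -0.3 -0.4] t 50.575
scene [ 0.5298 -0.231 ] [ 0.5302 -0.231 ] 1.2 0.044 0.018 inc [-0.0009  0.0881]
scene [ 0.5295 -0.2748] [ 0.5303 -0.2748] 2.2 0.044 0.018 inc [-0.0033  0.0444]
scene [ 0.5326 -0.3188] [ 0.5323 -0.3187] 2.6 0.043 0.018 inc [-0.0024  0.0003]
scene [ 0.5354 -0.3626] [ 0.5353 -0.3627] 2.5 0.044 0.019 inc [-0.0017 -0.0436]
scene [ 0.5385 -0.4068] [ 0.5384 -0.4067] 2.8 0.043 0.018 inc [-0.0008 -0.0879]
shift [7.79 8.97 0.36] turn z 89.8 rpy [-1.7994e+02  1.3000e-01  2.7500e+00] j6 1.11
```

View pics/Fc.png

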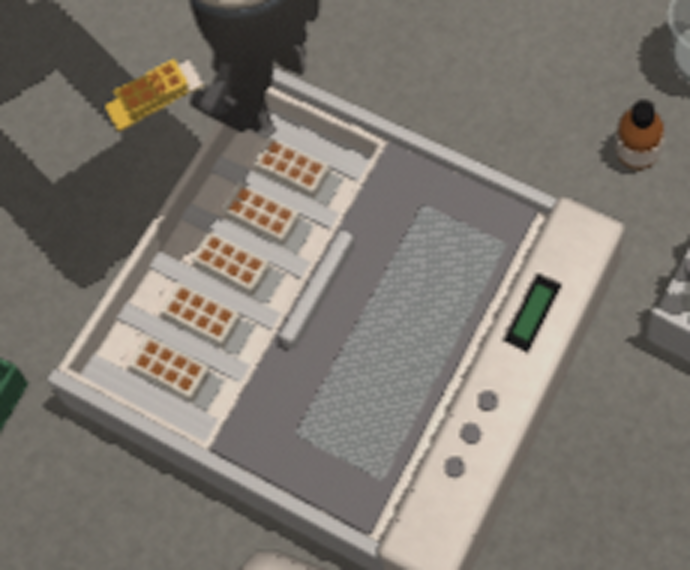

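```bash
python3 -m jog '[[[0.5,1,1,0,0,0,-10],[0.5,2,2,0,0,0,-20],[0.5,3,3,0,0,0,-30],[0.5,4,4,0,0,0,-40],[0.5,5,5,0,0,0,-50],[0.5,6,6,0,0,0,-60],[0.5,7,7,0,0,0,-70],[0.5,7.8,8,0,0,0,-80],[0.5,7.8,9,0,0,0,-90],[0.5,7.8,9,0,0,0,-90.2],[0.5,7.8,9,0,0,0,-90.2],[0.5,7.8,9,0,0,0,-90.2]]]'; python3 -c "
from h import *
go(.6126,-.3153,.079,93)"
```

```text
clock: 52.18
position: [0.6134, -0.3155, 0.1649]
orientation: [-3.141, -0.0, 1.62]
force: [0.4, 0.5, 0.7]
grip_width: 0.0429
grip_force: 0.0
shift [ 0.02 -0.08  8.59] turn z -0.2 rpy [-1.7997e+02 -2.0000e-02  9.2840e+01] j6 -0.53
```

```bash
python3 -m jog '[[[0.5,0,0,4,0,0,0],[0.5,0,0,7,0,0,0],[0.5,0,0,8.6,0,0,0],[0.5,0,0,8.6,0,0,0],[0,0,0,8.6,0,0,0],[0,0,0,8.6,0,0,0],[0,0,0,8.6,0,0,0],[0,0,0,8.6,0,0,0]]]'; python3 -m jog '[[[0,0,-1,0,0,0,0],[0,0,-3,0,0,0,0],[0,0,-5,0,0,0,0],[0,0,-7,0,0,0,0],[0,0,-9,0,0,0,0],[0,0,-11,0,0,0,0],[0,0,-12.4,0,0,0,0],[0,0,-12.9,0,0,0,0],[0,0,-12.9,0,0,0,0],[0,0,-12.9,0,0,0,0]]]'
```

```text
clock: 53.18
position: [0.6124, -0.3165, 0.0809]
orientation: [-3.14, 0.0, 1.622]
force: [-8.2, -0.5, 8.0]
grip_width: 0.01
grip_force: 60.0
clock: 54.42
position: [0.4848, -0.3223, 0.0809]
orientation: [3.14, -0.0, 1.622]
force: [-2.6, 5.3, 11.8]
grip_width: 0.0103
grip_force: 61.1
```

```bash
python3 -m jog '[[[0,0,-0.2,0,0,0,0],[0,0,-0.4,0,0,0,0],[0,0,-0.4,0,0,0,0],[0,0,-0.4,0,0,0,0]]]'
```

```text
clock: 54.92
position: [0.4842, -0.3224, 0.081]
orientation: [3.135, 0.001, 1.621]
force: [12.6, 10.2, 1.9]
grip_width: 0.0099
grip_force: 59.9
```

```bash
python3 -m jog '[[[0.5,0,0.1,0,0,0,0],[0.5,0,0.1,0,0,0,0],[0.5,0,0.1,0,0,0,0],[0.5,0,0.1,-4,0,0,0],[0.5,0,0.1,-10,0,0,0],[0.5,6,0.1,-14,0,0,0],[0.5,12,0.1,-14,0,0,0],[0.5,18,0.1,-14,0,0,0],[0.5,24,0.1,-14,0,0,0],[0.5,30,0.1,-14,0,0,0],[0.5,30,0.1,-14,0,0,0]]]'; python3 -c "
from h import *
snap('scene','Gs');snap('top','Gt');s=robot.state();print(s['clock'],s['position'],s['force'])
a=cv2.imread('pics/Gs.png');b=cv2.imread('pics/Gt.png');cv2.imwrite('pics/G.png',np.vstack([cv2.resize(np.hstack([a,b]),(800,300)),cv2.resize(np.hstack([b[130:300,425:600],a[300:470,160:335]]),(600,291))[:,:][:, :].copy() if 0 else cv2.resize(np.hstack([b[130:300,425:600],a[300:470,160:335]]),(800,300))]))"
```

```text
clock: 56.3
position: [0.4657, -0.0199, 0.2193]
orientation: [-3.141, -0.001, 1.627]
force: [-0.3, -1.4, -0.5]
grip_width: 0.0424
grip_force: 0.0
56.4 [ 0.46633318 -0.02293872  0.21939634] [ 0.58088065  0.56368289 -0.39403125]
```

View pics/G.png

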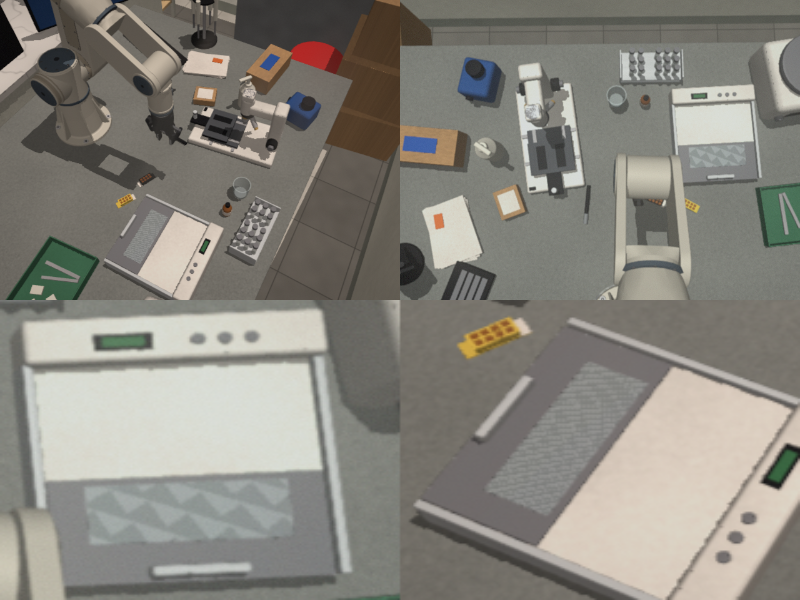

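```bash
python3 -c "
from h import *
a=cv2.imread('pics/Gs.png')[320:470,160:340].astype(int);b=cv2.imread('pics/scene0.png')[320:470,160:340].astype(int)
d=abs(a-b).max(2);print(d.mean(),(d>40).sum())
if (d>40).sum()<60: print(robot.job_done())"
```

```text
4.243222222222222 94
```

```bash
python3 -c "
from h import *
A=cv2.imread('pics/Gs.png');B=cv2.imread('pics/scene0.png')
a=A[330:470,160:340].astype(int);b=B[330:470,160:340].astype(int)
d=abs(a-b).max(2);y,x=np.nonzero(d>40);print((np.c_[x+160,y+330])[::6].tolist())
for I in(A,B):
  g=cv2.cvtColor(I,6)[335:385,185:225]; y,x=np.nonzero(g>150);print(len(x),x.mean()+185,y.mean()+335)
"
```

```text
[[279, 338], [275, 345], [207, 353], [203, 359], [263, 365], [260, 370], [257, 375], [253, 382], [249, 389], [245, 397], [240, 405], [236, 412], [231, 419], [228, 425], [224, 431], [222, 436]]
163 204.8159509202454 359.6441717791411
156 205.37820512820514 360.09615384615387
```

```bash
python3 -c "
from station import robot
print(robot.job_done())"
```

```text
the job is handed in; nothing more can be done
None
```

I handed the job in at about 56 s: both stage slides were centred under the objective (left, then right), all five chamber slides lie flat in their own lanes, and the cover is shut against its stop. No verdict came back from the hand-in.

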